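# Fill the tube row of a drilling jig and start its clamp bolt

## Robot

A 6-joint arm with a two-finger parallel gripper is mounted at the origin on the work surface. World frame = base frame: x ahead of the robot, y to its left, z up, the work surface at z = 0. Lengths are in m, angles in rad, forces in N, time in s.
With the tool pointing down it reaches from about 0.35 to 0.85 m from the base axis. Payload 8.1 kg.
Tool frame: the origin (TCP) lies between the finger pads; the fingertips stand 25 mm ahead of it and the grasp point (between the pads) lies 6 mm ahead of it; z points along the fingers, y is the line along which they close (so a half turn about z gives the same grasp; the last joint's range is limited). The gripper opens to 93 mm and grips with 3 to 60 N. Pads are 15 mm wide; open, the fingers measure 128 mm over their backs; the gripper's body (75 mm by 188 mm) begins 65 mm behind the grasp point.
Start: joints at [1.12, 0.13, 1.488, -0, 1.523, -0.085], TCP at [0.215, 0.56, 0.211] pointing down, gripper open.
Joint ranges: [-2.96, 2.96], [-0.89, 2.26], [0.02, 2.5], [-1.34, 4.48], [0, 2.73], [-2.66, 2.66]. Speed limits (rad/s): [2.39, 2.39, 2.79, 3.14, 3.14, 3.14].

## Interface

Orientations are given as a rotation vector (axis times angle).
In Python, from rig import robot, viewer, nets gives the robot as it stands. The module is installed in compiled form; this text tells all that it offers.
- The arm moves only by the tool carry_out, never from a script. Its arguments are lists of equal length, an entry for each row: "slide": the shift along the tool's x, y, z in m, a list of three; "twist": the turn about the tool's z in degrees. A call has 1 to 12 rows; each row shifts and turns the commanded pose from where the row before left it, along the tool's axes as they then stand; what a row does not reach is not made up. A row lasts 1/12 s, in which the tool goes at most 41.7 mm and 7.16 degrees, less where a joint would pass 70% of its speed; a pose out of reach is approached as far as the arm can. A call with a gripper value outside its range is refused whole. "fingers" is the opening, from 0 (shut) to 1 (fully open), set as the call begins (left out, the last holds). The fingers move at their own pace and stop on an object; the grip force is fixed at half the most. Time passes only in rows, so rows that do not move let the fingers close. It gives the time, the measured TCP pose, the force, the opening and the grip force at its end, in the units of the state.
- robot.get_obs(): the state, without advancing time (a new reading comes with each control period).
- viewer.capture(name): name is "scene" or "top" or "wrist"; returns a dict with "image" (384x512x3 uint8, blue, green, red), "K" (3x3 intrinsics, pixels), "camera_from_world" (4x4, takes a point from world to camera coordinates); the wrist camera has in their place "tool_from_camera" (4x4, takes a point from camera to tool coordinates, whose origin is the TCP and whose axes are the flange's). Camera axes: x right, y down, z forward; pixel columns grow to the right and rows downward; lengths in m; the calibration is good to about 2 mm. A picture is of the moment at which its call begins: read the wrist's pose just before it. There is no depth.
- robot.sign_off(): hands the job in; it is judged then, once.
Trained networks look in a picture, given as the dict that the camera call returned (one of the last four; its "shot" number tells which), for a name from the list of things; names that differ only in an ending like _2 or _b are one class to them, and where a whole thing is asked for, a point or a joint stands for the part that bears it (a point fixed in the world has none). Each returns a list of dicts, best first, with "confidence" (0 to 1); they miss things now and then, are a little off and sometimes report something else, mostly with a low value. They report only what shows in the picture. A call takes as long as a camera call.
- nets.search_frame(picture, name): "at" ([x, y, z] in m, in world coordinates, good to about 4 mm: the middle of the surface that is visible of it).
- nets.landmark_of(picture, name): "at" ([x, y, z] in m, in world coordinates, good to about 4 mm: a listed point, or the origin of a listed thing).
The state is a dict: "t": time; "qpos": joint angles; "joint_velocities": joint speeds; "joint_torque": joint torques, N m; "ee_pos": TCP position; "tcp_rot": TCP orientation; "contact_force": force on the tool from outside, world axes, zero at the start; "wrist_torque": the same for the moment, N m; "grip_width": finger opening in m; "grasp_force": force on a finger pad.
Only numpy, scipy, OpenCV 4.12 (cv2) and the standard library are available. Lean on these libraries where they do the work, as an engineer would, in place of code of your own. Each camera call takes 0.05 s, during which the arm holds its last target. There are 200 camera calls.

## Task

Pick up the loose square tube, lay it in the empty groove of the drilling jig and push it home under the bridge against the end stop, so that it completes the row. Then start the clamp bolt that stands loose in the brass nut on the bridge: without lifting it out, turn its hexagon head backward (counter-clockwise from above) until you feel it drop into the thread, then forward (clockwise) one turn from there. Finish while still holding the bolt by its head, started one turn and upright, and leave the other tubes and everything else on the bench where they are.

Things in the scene. Friction and masses are not known exactly. Their poses are not given: they have to be found in the camera images.
- tube: The loose chromed square steel tube, 220 x 16 x 16 mm, 0.13 kg, lying flat on the bench to the left or right of the jig. Origin: centre of its underside; x along its length, z up. Both ends are alike.
- jig: The drilling jig, screwed to the bench: dark steel base plate 250 (x) x 216 (y) x 10 mm. Origin: middle of its underside; x runs along the grooves towards the end stop, z up. Four grooves, centres at y = -67.5, -22.5, +22.5, +67.5 mm, 22 mm wide, floor at z = 10 mm, between flat ribs whose tops are at z = 14 mm and which begin at x = -116 mm.
- jig_stop (a point): Middle of the face of the end stop, a dark steel bar across the far end of all grooves, 26 mm high: jig x = +110, y = 0, z = 23 mm. A tube pushed home touches it; its origin is then at jig x = 0, z = 10 mm.
- jig_bridge (a point): On the bolt's axis at the top of the bridge: jig x = +78, y = 0, z = 82 mm. Bridge across the grooves from x = +50 to +106 mm, beam z = 58 to 82 mm, posts at y = +-92 to 108 mm. Below it hangs a fixed pressure bar, underside z = 32 mm, 6 mm above the tubes: lay a tube in its groove short of the bridge, then slide it in along +x.
- tube_a: One of the three tubes already in the jig, same size as the loose tube; lies home against the stop in one of the four grooves. Origin: centre of its underside, x along its length.
- tube_b: The second tube already in the jig, as tube_a.
- tube_c: The third tube already in the jig, as tube_a. The groove that none of these three occupies is the empty one.
- nut: Brass flange nut fixed on top of the bridge, at any yaw. Origin: on the bolt's axis at the underside of its 8 mm flange, 82 mm above the bench. Round boss 36 mm in diameter, its top 22.5 mm above the origin. Right-hand thread, 22 mm, pitch 5 mm (clockwise goes down). Where around the axis the thread begins is not known.
- bolt: Steel clamp bolt, 104 mm long, 0.45 kg, standing upright in the nut with 0.3 mm play: its plain point is in the bore, its thread end rests on the nut's first thread, not yet engaged. Origin: centre of its foot, z up. Turned counter-clockwise it rises up to 2 mm, then, within half a turn, drops about 4.5 mm. Friction keeps it where it is left; turning takes about 0.05 N m.
- bolt_head (a point): Centre of the bolt's hexagon head, 91 mm above the foot, where it is gripped: 34 mm across flats, 39 over corners, 26 mm tall; flats face 0, 60, 120... degrees in the bolt's own x-y plane. Under it a 39 mm collar, 4 mm thick. Loosely held between fingers (about 37 mm apart) the bolt turns with them after about 10 degrees of slack, and drops freely once their push is eased; gripped hard it hangs on the fingers until they let go.
- bolt_mark (a point): A small centre-punch dot on the top face of the bolt's head, 12 mm from its axis along the bolt's +x, 104 mm above the foot: it shows how far the bolt has been turned.
- thread_end (a point): The lower end of the bolt's thread, 11 mm from its axis along the bolt's +x, 44 mm above its foot; inside the nut, so not seen.
- screwdriver: A bystander: 210 mm screwdriver with a black handle, lying on the bench. Origin: middle of its length at bench height, x along it.
- wrench: A bystander: 180 mm spanner lying on the bench to the right. Origin: middle of its length at bench height.
- pliers: A bystander: pliers with red grips, 165 mm long. Origin: near the joint, at bench height.
- tape: A bystander: roll of paper tape lying flat, 72 mm in diameter, 20 mm high. Origin: centre of its underside.
- jar: A bystander: jar with a white lid, 60 mm in diameter, 85 mm high, left of the bridge. Origin: centre of its underside.
- lamp_cup: A bystander: chromed lamp cup, 44 mm in diameter, 55 mm high, standing right of the bridge. Origin: centre of its underside.

How it is judged:
By the outcome, as a careful person would: the job done as asked, in the order asked, and still so for the second after the job is handed in, while the arm keeps its last pose, push and grip.
It also fails if it takes over 72 s, if anything falls off the work surface, if the arm or the gripper's body presses on something with over 40 N, if the wrist force passes 120 N, or if a joint passes its speed limit or range.

## Working session

There is one attempt and no reset: what is moved stays moved. The work goes in short steps, Python scripts to look and compute and a tool call to move; the robot and the scene stay as the last step left them, time stands still between calls to the robot, and variables do not carry over. Pictures are saved under pics/ and viewed, at most 10 in all, crops included, and the job is handed in when it is done.

Besides the shell and the picture viewer there is one more tool, called after "Call:" as name(argument=value, ...), one argument or row to a line, values as JSON. carry_out: Moves the arm, as the interface text tells. Its arguments: {"type":"object","properties":{"slide":{"type":"array","items":{"type":"array","items":{"type":"number"}}},"twist":{"type":"array","items":{"type":"number"}},"fingers":{"type":"number"}},"required":["slide","twist"]}

```bash
mkdir -p pics; cat > h.py <<'E'
import numpy as np, cv2
from rig import robot, viewer, nets
from scipy.spatial.transform import Rotation as R
def st():
    o=robot.get_obs()
    print('t',o['t'],'p',np.round(o['ee_pos'],4),'rot\n',np.round(R.from_rotvec(o['tcp_rot']).as_matrix(),3),'F',np.round(o['contact_force'],1),'w',np.round(o['grip_width'],4),'g',np.round(o['grasp_force'],1),'q',np.round(o['qpos'],2))
    return o
def ray(p,u,v,z):
    K=p['K'];T=p['camera_from_world'];Rm=T[:3,:3];c=-Rm.T@T[:3,3]
    d=Rm.T@np.linalg.inv(K)@np.array([u,v,1.]); return c+d*(z-c[2])/d[2]
def proj(p,X):
    c=p['camera_from_world']@np.append(X,1); q=p['K']@c[:3]; return q[:2]/q[2]
E
python3 - <<'E'
from h import *
o=st(); 
for cam in ['scene','top']:
    p=viewer.capture(cam); cv2.imwrite(f'pics/{cam}0.png',cv2.resize(p['image'],None,fx=1.5,fy=1.5))
    T=p['camera_from_world'];print(cam,-T[:3,:3].T@T[:3,3],p['K'][0,0])
    for n in ['tube','jig','jig_stop','jig_bridge','tube_a','nut','bolt','bolt_head','bolt_mark','screwdriver','wrench','pliers','tape','jar','lamp_cup']:
        print(n,[(np.round(d['at'],3).tolist(),round(d['confidence'],2)) for d in nets.landmark_of(p,n)[:4]])
    print('search tube',[(np.round(d['at'],3).tolist(),round(d['confidence'],2)) for d in nets.search_frame(p,'tube')[:5]])
E
```

```text
t 0.0 p [0.2144 0.5598 0.2095] rot
 [[-0.934  0.358 -0.001]
 [ 0.358  0.934 -0.002]
 [ 0.    -0.002 -1.   ]] F [-0.7  0.  -0.2] w 0.093 g 0.0 q [ 1.12  0.13  1.49 -0.    1.52 -0.09]
scene [ 1.21912695 -0.62846322  1.06855856] 486.141861406422
tube [([0.546, -0.092, 0.007], 0.72), ([0.502, 0.286, 0.003], 0.71), ([0.552, -0.048, 0.01], 0.64), ([0.566, 0.043, 0.008], 0.58)]
jig [([0.556, -0.028, 0.0], 0.92), ([0.55, -0.046, 0.009], 0.51)]
jig_stop [([0.668, -0.04, 0.023], 0.87), ([0.552, -0.046, 0.012], 0.65), ([0.503, 0.286, 0.003], 0.51), ([0.555, -0.029, -0.001], 0.27)]
jig_bridge [([0.636, -0.03, 0.083], 0.98)]
tube_a [([0.546, -0.092, 0.007], 0.72), ([0.502, 0.286, 0.003], 0.71), ([0.552, -0.048, 0.01], 0.64), ([0.566, 0.043, 0.008], 0.58)]
nut [([0.637, -0.032, 0.076], 0.74), ([0.5, -0.286, -0.002], 0.16)]
bolt [([0.635, -0.039, 0.059], 0.67), ([0.718, -0.28, 0.001], 0.61)]
bolt_head [([0.631, -0.03, 0.149], 0.5)]
bolt_mark [([0.643, -0.04, 0.166], 0.76)]
screwdriver [([0.503, -0.288, -0.009], 0.69)]
wrench [([0.615, -0.399, 0.001], 0.9), ([0.635, -0.032, 0.082], 0.43)]
pliers [([
[... 819 characters left out ...]
0.53), ([0.564, 0.044, 0.013], 0.31)]
bolt [([0.634, -0.034, 0.06], 0.45)]
bolt_head [([0.632, -0.034, 0.152], 0.66), ([0.55, -0.088, 0.013], 0.45)]
bolt_mark []
screwdriver [([0.554, -0.092, 0.012], 0.73), ([0.499, -0.287, -0.002], 0.52)]
wrench [([0.609, -0.401, 0.002], 0.78)]
pliers [([0.532, 0.452, -0.0], 0.69), ([0.551, -0.088, 0.011], 0.6)]
tape [([0.663, 0.399, -0.006], 0.51), ([0.499, -0.29, -0.005], 0.31)]
jar [([0.707, 0.257, 0.003], 0.81), ([0.497, -0.29, -0.002], 0.72), ([0.551, -0.051, 0.013], 0.67)]
lamp_cup [([0.715, -0.284, 0.002], 0.65), ([0.498, -0.29, -0.004], 0.23)]
search tube [([0.524, -0.044, 0.028], 0.66), ([0.521, -0.084, 0.027], 0.65), ([0.537, 0.047, 0.028], 0.54)]
```

View pics/top0.png

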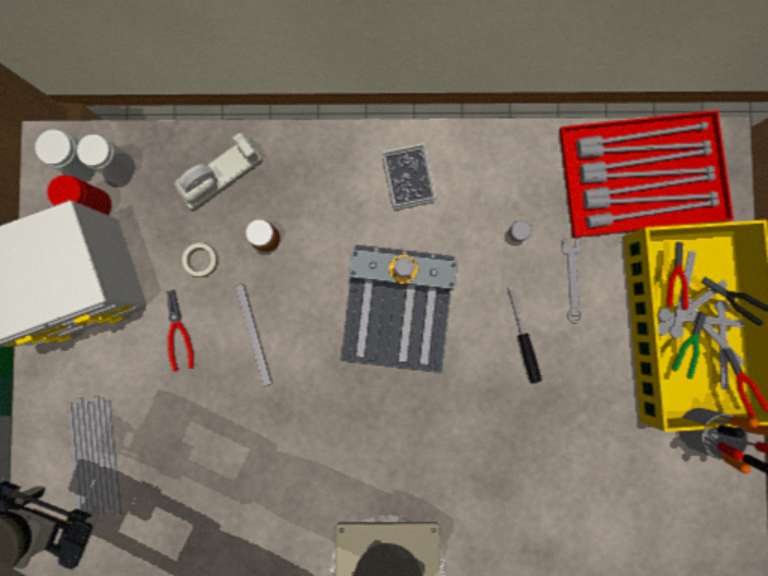

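View pics/scene0.png

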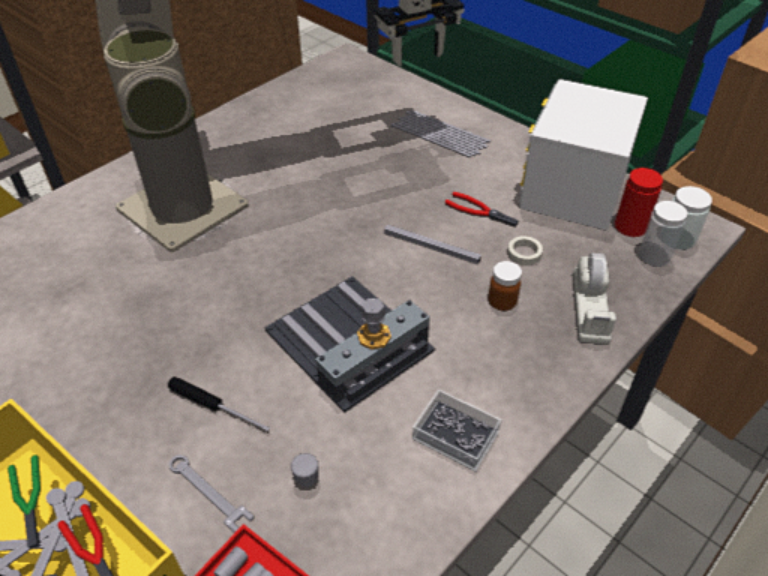

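Top view: the jig stands around px (400,310). Its tubes are at columns 364, 407 and 429, so the +22.5 groove is empty. The loose tube runs from (240,287) to (268,383), and the bolt head is at (403,267).

```bash
cat >> h.py <<'E'
def seg(p,box,z,thr,raywork=None):
    u0,u1,v0,v1=box
    im=p['image'][v0:v1,u0:u1].astype(int); g=im.mean(2)
    n,l,s,c=cv2.connectedComponentsWithStats((g>thr).astype(np.uint8))
    k=1+np.argmax(s[1:,4]); ys,xs=np.nonzero(l==k)
    f=raywork or (lambda u,v:ray(p,u,v,z))
    P=np.array([f(x+u0,y+v0)[:2] for x,y in zip(xs,ys)])
    c=P.mean(0); e,V=np.linalg.eigh(np.cov((P-c).T)); d=V[:,1]; 
    if d[0]<0:d=-d
    a=(P-c)@d; b=(P-c)@np.array([-d[1],d[0]])
    print('n',len(P),'c',c.round(4),'yaw',np.degrees(np.arctan2(d[1],d[0])).round(2),'L',np.ptp(a).round(3),'W',np.ptp(b).round(4),'ext',(c+d*a.max()).round(4),(c+d*a.min()).round(4)); return P
E
python3 - <<'E'
from h import *
p=viewer.capture('top'); g=p['image'].mean(2)
print(g[222,150:185].astype(int)); print(g[215,225:300].astype(int))
seg(p,(150,188,186,260),.016,165)
for b in [(236,250,186,245),(263,277,186,245),(279,292,186,245)]: seg(p,b,.026,120)
print('px',[proj(p,[.556+.7*0,-.03,.01])])
E
```

```text
[135 137 139 135 142 141 143 147 147 143 147 147 146 144 144 134 139 155
 155 161 155 111  95 133 143 142 140 136 141 137 142 147 144 142 147]
[144 142 140 146 128  94  77  79  78  80  70  68  77  85  83 146 170 163
 167 150 102  72  81  79  84  77  76  83  71  67  76  75  77  77  77  99
  95  82  77  82  76  78  76  81 136 163 166 167 128  76  67  78  82  81
  76  78  70  64 142 170 161 162 170 129  73  76  76  67  72  77  74  76
  81 133 149]
n 2 c [0.4677 0.2677] yaw 0.5 L 0.003 W 0.0 ext [0.4693 0.2677] [0.4661 0.2677]
n 256 c [0.5317 0.0467] yaw -6.77 L 0.153 W 0.0167 ext [0.6082 0.0376] [0.4562 0.0556]
n 254 c [ 0.5198 -0.0424] yaw -6.85 L 0.15 W 0.0167 ext [ 0.5952 -0.0514] [ 0.446  -0.0335]
n 254 c [ 0.5154 -0.087 ] yaw -6.92 L 0.153 W 0.0166 ext [ 0.5918 -0.0962] [ 0.44   -0.0778]
px [array([266.62445929, 205.37071142])]
```

Call:
carry_out(
  slide=[
    [-0.03,-0.0125,0],
    [-0.03,-0.0125,0],
    [-0.03,-0.0125,0],
    [-0.03,-0.0125,0],
    [-0.03,-0.0125,0],
    [-0.03,-0.0125,0],
    [-0.03,-0.0125,0],
    [-0.03,-0.0125,0],
    [-0.03,-0.0125,0],
    [-0.03,-0.0125,0],
    [-0.03,-0.0125,0],
    [-0.03,-0.0125,0],
  ],
  twist=[0,0,0,0,0,0,0,0,0,0,0,0],
  fingers=1,
)

```text
t: 2.75
ee_pos: [0.4982, 0.2902, 0.2107]
tcp_rot: [0.571, 3.089, 0.0]
contact_force: [-0.0, 0.7, 0.2]
grip_width: 0.0931
grasp_force: 0.0
```

Call:
carry_out(
  slide=[
    [0,0,0],
    [0,0,0],
    [0,0,0],
    [0,0,0],
    [0,0,0],
    [0,0,0],
    [0,0,0],
  ],
  twist=[-6.2,-6.2,-6.2,-6.2,-6.2,-6.2,0],
)

```text
t: 3.33
ee_pos: [0.4972, 0.2914, 0.2106]
tcp_rot: [-0.452, 3.109, -0.0]
contact_force: [-0.2, 0.3, 0.2]
grip_width: 0.0929
grasp_force: 0.0
```

```bash
cat >> h.py <<'E'
def wray(p,o,u,v,z):
    Rm=R.from_rotvec(o['tcp_rot']).as_matrix(); T=p['tool_from_camera']
    c=np.array(o['ee_pos'])+Rm@T[:3,3]; d=Rm@T[:3,:3]@np.linalg.inv(p['K'])@np.array([u,v,1.])
    return c+d*(z-c[2])/d[2]
def wproj(p,o,X):
    Rm=R.from_rotvec(o['tcp_rot']).as_matrix(); T=p['tool_from_camera']
    q=T[:3,:3].T@(Rm.T@(np.array(X)-o['ee_pos'])-T[:3,3]); q=p['K']@q; return q[:2]/q[2]
def to(o,X): # needed shift in tool axes
    Rm=R.from_rotvec(o['tcp_rot']).as_matrix(); print('shift',(Rm.T@(np.array(X)-o['ee_pos'])).round(4), 'toolx yaw',np.degrees(np.arctan2(Rm[1,0],Rm[0,0])).round(2))
E
python3 - <<'E'
from h import *
o=st(); p=viewer.capture('wrist'); cv2.imwrite('pics/w1.png',p['image'])
print(p['tool_from_camera'].round(3),p['K'][0,0])
print([(np.round(d['at'],3).tolist(),round(d['confidence'],2)) for d in nets.landmark_of(p,'tube')[:4]])
print(wproj(p,o,[.502,.285,.016]))
E
```

```text
t 3.3333 p [0.4972 0.2914 0.2106] rot
 [[-0.959 -0.285  0.   ]
 [-0.285  0.959 -0.   ]
 [-0.    -0.    -1.   ]] F [-0.2  0.3  0.2] w 0.0929 g 0.0 q [ 0.44  0.07  1.56 -0.    1.52 -1.42]
[[ 0.    -0.953 -0.303  0.085]
 [ 1.     0.     0.     0.   ]
 [-0.    -0.303  0.953 -0.175]
 [ 0.     0.     0.     1.   ]] 312.910327209779
[([0.563, 0.041, 0.006], 0.96)]
[243.86570132 172.8041256 ]
```

View pics/w1.png

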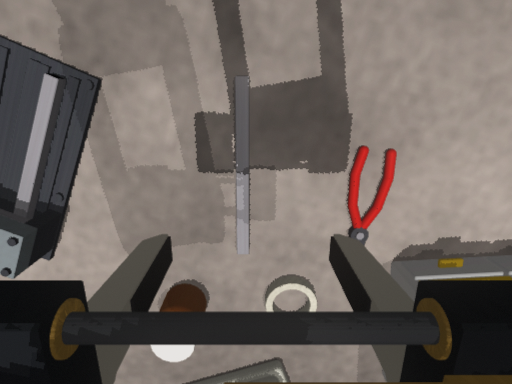

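Wrist view: the tube runs from (241.5,76) to (243,253). The jig is at left with its empty groove, and the pliers are clear to the right.

```bash
python3 - <<'E'
from h import *
o=robot.get_obs(); p=viewer.capture('wrist'); g=p['image'].mean(2)
for v in (90,120,200,240): print(v,g[v,230:256].astype(int))
a=wray(p,o,241.8,76,.016);b=wray(p,o,243.3,253.5,.016)
print(a,b,np.linalg.norm(a-b)); d=b-a; print('yaw',np.degrees(np.arctan2(d[1],d[0])),'mid',(a+b)/2)
m=(a+b)/2; to(o,[m[0],m[1],.012])
# where the known jig tube lies
print(wproj(p,o,[.5654,.0425,.026]),wproj(p,o,[.4562,.0556,.026]))
E
```

```text
90 [80 78 75 71 72 89 91 94 93 93 93 94 93 93 97 96 95 88 78 83 84 84 84 85
 85 85]
120 [81 82 76 61 66 81 91 89 91 90 90 89 92 91 92 94 94 90 78 78 78 77 79 78
 78 76]
200 [145 146 148 149 151 141 119 147 156 155 155 156 156 152 145 132 133 134
 119  76 103 130 131 131 131 132]
240 [143 142 140 139 137 132 110 105 151 157 156 156 157 158 156 152 154 157
 154 127 100 141 142 141 142 141]
[0.39683362 0.25317288 0.016     ] [0.60692149 0.31374804 0.016     ] 0.2186464344326521
yaw 16.083989634456525 mid [0.50187756 0.28346046 0.016     ]
shift [-0.0024 -0.009   0.1985] toolx yaw -163.97
[ 30.37767609 169.91027895] [50.06858028 77.88816453]
```

Call:
carry_out(
  slide=[
    [0.0326,-0.009,0],
    [0,0,0.03],
    [0,0,0.03],
    [0,0,0.03],
    [0,0,0.03],
    [0,0,0.025],
    [0,0,0.02],
    [0,0,0.014],
    [0,0,0],
    [0,0,0],
  ],
  twist=[0,0,0,0,0,0,0,0,0,0],
  fingers=0.6,
)

```text
t: 4.32
ee_pos: [0.4676, 0.2734, 0.031]
tcp_rot: [0.441, -3.109, 0.001]
contact_force: [0.4, 0.5, 0.1]
grip_width: 0.0555
grasp_force: 0.0
```

Call:
carry_out(
  slide=[
    [0,0,0],
    [0,0,0],
    [0,0,0],
    [0,0,0],
    [0,0,0],
    [0,0,0],
    [0,0,0],
    [0,0,0],
  ],
  twist=[0,0,0,0,0,0,0,0],
  fingers=0,
)

```text
t: 4.98
ee_pos: [0.4683, 0.2737, 0.0316]
tcp_rot: [-0.444, 3.11, 0.0]
contact_force: [-0.0, 0.7, 0.3]
grip_width: 0.0072
grasp_force: 0.0
```

```bash
python3 - <<'E'
from h import *
o=st(); p=viewer.capture('wrist'); cv2.imwrite('pics/w2.png',p['image'])
E
```

```text
t 4.9833 p [0.4683 0.2737 0.0316] rot
 [[-0.96 -0.28  0.  ]
 [-0.28  0.96  0.  ]
 [-0.   -0.   -1.  ]] F [-0.   0.7  0.3] w 0.0072 g 0.0 q [ 0.43  0.14  1.82 -0.    1.18 -1.42]
```

View pics/w2.png

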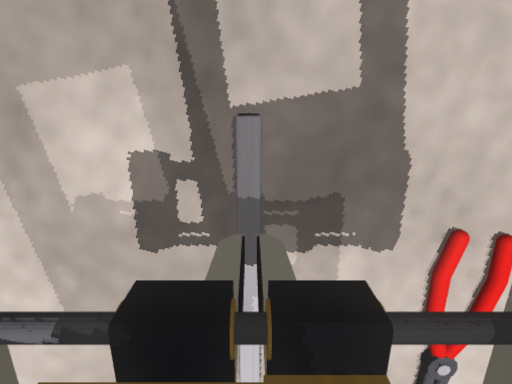

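```bash
python3 - <<'E'
from h import *
o=robot.get_obs(); p=viewer.capture('wrist')
T=p['tool_from_camera']
def tp(X):
    q=T[:3,:3].T@(np.array(X)-T[:3,3]); q=p['K']@q; return (q[:2]/q[2]).round(1)
for z in (.006,.015,.025): print(z,tp([.0075,.0036,z]),tp([0.0075,-.0036,z]),tp([.0075,.008,z]),tp([.0075,.02,z]))
# tube far end now, expected
print('end',wproj(p,o,[.3968,.2532,.016]), 'w', wproj(p,o,[.46,.263,.016]),wproj(p,o,[.46,.279,.016]))
print(p['image'].mean(2)[[180,225,245,260,275],205:300].astype(int).tolist())
print(np.round(o['grip_width'],4))
E
```

```text
0.006 [255.7 226.8] [244.2 226.8] [262.7 226.8] [281.9 226.8]
0.015 [255.5 221.3] [244.5 221.3] [262.2 221.3] [280.5 221.3]
0.025 [255.3 215.8] [244.7 215.8] [261.7 215.8] [279.2 215.8]
end [250.5481468  115.98459349] w [237.85438426 216.07572229] [261.31232948 222.43168236]
[[81, 81, 79, 80, 81, 80, 80, 80, 81, 80, 80, 80, 80, 79, 79, 79, 79, 81, 92, 104, 104, 103, 103, 102, 102, 102, 100, 95, 96, 92, 78, 80, 101, 112, 114, 113, 112, 112, 114, 115, 114, 114, 113, 112, 114, 114, 113, 114, 114, 116, 117, 119, 118, 117, 112, 102, 97, 102, 102, 100, 101, 101, 102, 101, 102, 102, 100, 99, 100, 100, 99, 99, 98, 98, 97, 97, 96, 96, 96, 95, 94, 95, 95, 95, 95, 95, 95, 95, 95, 95, 94, 95, 93, 94, 94], [87, 88, 87, 88, 85, 85, 84, 85, 82, 81, 81, 80, 79, 79, 79, 79, 77, 77, 78, 78, 79, 79, 79, 80, 80, 80, 82, 81, 81, 81, 81, 81, 78, 83, 85, 85, 83, 83, 84, 84, 83, 83, 82, 82, 83, 83, 83, 83, 83, 84, 84, 84, 85, 83, 81, 77, 78, 94, 99, 101, 99, 95, 95, 96, 92, 85, 104, 105, 104, 105, 105, 103, 100, 100, 99, 94, 79, 86, 105, 105, 104, 104, 101, 97, 96, 94, 92, 77, 76, 77, 77, 76, 76, 77, 77], [
[... 523 characters left out ...]
, 97, 95, 96, 96, 95, 96, 95, 97, 96, 96, 96, 86, 48, 26, 25, 39, 70, 81, 84, 83, 79, 58, 24, 24, 34, 67, 96, 95, 96, 96, 95, 95, 95, 95, 95, 95, 94, 96, 95, 96, 96, 96, 96, 96, 96, 96, 96, 97, 95, 96, 96, 96, 98, 132, 188, 188, 187, 188, 188, 190, 190, 190, 191, 185, 165, 165, 165, 164], [160, 159, 158, 158, 154, 135, 98, 95, 96, 96, 96, 96, 96, 95, 95, 96, 96, 97, 97, 96, 95, 96, 96, 95, 95, 96, 95, 96, 95, 94, 96, 96, 96, 96, 96, 96, 96, 95, 80, 25, 24, 22, 89, 170, 173, 172, 172, 172, 148, 23, 24, 23, 50, 96, 95, 95, 96, 94, 96, 95, 95, 96, 96, 95, 95, 95, 96, 94, 96, 95, 95, 95, 95, 96, 95, 95, 95, 95, 95, 95, 95, 95, 95, 95, 96, 120, 165, 167, 167, 168, 168, 169, 168, 169, 169]]
0.0032
```

Call:
carry_out(
  slide=[
    [0,0,0],
    [0,0,0],
    [0,0,0],
  ],
  twist=[0,0,0],
)

```text
t: 5.33
ee_pos: [0.4683, 0.2737, 0.0315]
tcp_rot: [0.444, -3.11, -0.0]
contact_force: [0.4, -0.1, -0.3]
grip_width: 0.0006
grasp_force: 0.0
```

```bash
python3 - <<'E'
from h import *
o=robot.get_obs(); p=viewer.capture('scene'); u,v=proj(p,o['ee_pos']).astype(int); print(u,v,proj(p,o['ee_pos']),proj(p,np.array(o['ee_pos'])-[0,0,.025]), proj(p,[.4683,.2737,.016]))
u0,v0=u-50,v-45; cv2.imwrite('pics/s1.png',cv2.resize(p['image'][v0:v0+80,u0:u0+100],None,fx=7,fy=7,interpolation=cv2.INTER_CUBIC)); print(u0,v0)
E
```

```text
277 153 [277.5640227  153.18992662] [277.35053785 158.98339878] [277.42716372 156.79867037]
227 108
```

View pics/s1.png

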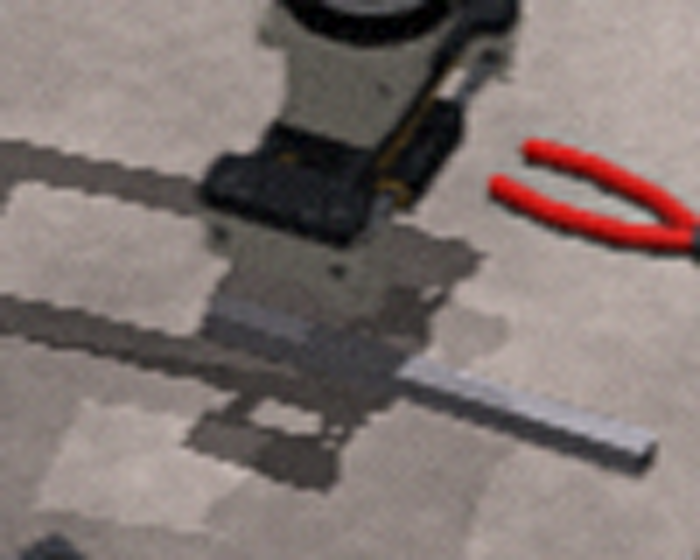

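Call:
carry_out(
  slide=[
    [0,0,0],
    [0,0,0],
    [0,0,0],
    [0,0,0],
    [0,0,0],
    [0,0,0],
    [0,0,0.004],
    [0,0,0.004],
    [0,0,0],
  ],
  twist=[0,0,0,0,0,0,0,0,0],
  fingers=0.5,
)

```text
t: 6.13
ee_pos: [0.4676, 0.2733, 0.0223]
tcp_rot: [0.444, -3.109, 0.001]
contact_force: [0.2, -1.0, -0.1]
grip_width: 0.0464
grasp_force: 0.0
```

```bash
python3 - <<'E'
from h import *
o=st(); p=viewer.capture('wrist'); cv2.imwrite('pics/w3.png',p['image'])
T=p['tool_from_camera']
def tp(X):
    q=T[:3,:3].T@(np.array(X)-T[:3,3]); q=p['K']@q; return (q[:2]/q[2]).round(1)
for z in (-.02,-.01,0,.006,.015,.025): print(z,tp([.0075,.0235,z]),tp([0.0075,-.0235,z]),tp([-.0075,.0235,z]))
E
```

```text
t 6.1333 p [0.4676 0.2733 0.0223] rot
 [[-0.96  -0.28  -0.001]
 [-0.28   0.96  -0.001]
 [ 0.002 -0.    -1.   ]] F [ 0.2 -1.  -0.1] w 0.0464 g 0.0 q [ 0.43  0.15  1.83 -0.    1.17 -1.42]
-0.02 [292.8 245.6] [207.1 245.6] [291.7 269.8]
-0.01 [290.6 237.8] [209.3 237.8] [289.6 260.9]
0 [288.6 230.7] [211.4 230.7] [287.7 252.8]
0.006 [287.5 226.8] [212.5 226.8] [286.6 248.4]
0.015 [285.9 221.3] [214.1 221.3] [285.1 242.1]
0.025 [284.3 215.8] [215.7 215.8] [283.6 235.8]
```

View pics/w3.png

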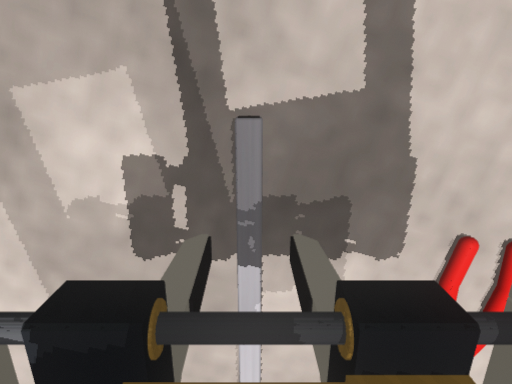

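Inner fingertip corners show at (211,237) and (290,237). That puts the tips about 35 mm higher than stated, so I lower step by step and feel for the bench.

Call:
carry_out(
  slide=[
    [0,0,0.006],
    [0,0,0.006],
    [0,0,0.006],
    [0,0,0.002],
    [0,0,0],
    [0,0,0],
  ],
  twist=[0,0,0,0,0,0],
)

```text
t: 6.68
ee_pos: [0.4681, 0.2736, 0.0032]
tcp_rot: [0.444, -3.109, 0.0]
contact_force: [0.3, -0.3, -0.0]
grip_width: 0.0466
grasp_force: 0.0
```

Call:
carry_out(
  slide=[
    [0,0,0.0015],
    [0,0,0.0015],
    [0,0,0],
  ],
  twist=[0,0,0],
)

```text
t: 6.93
ee_pos: [0.4683, 0.2737, 0.0004]
tcp_rot: [-0.444, 3.11, -0.0]
contact_force: [-1.0, 0.1, -0.4]
grip_width: 0.0468
grasp_force: 0.0
```

Call:
carry_out(
  slide=[
    [0,0,0.0015],
    [0,0,0.0015],
    [0,0,0],
  ],
  twist=[0,0,0],
)

```text
t: 7.18
ee_pos: [0.4682, 0.2736, -0.0028]
tcp_rot: [0.444, -3.11, 0.0]
contact_force: [-0.4, -0.7, 0.6]
grip_width: 0.0465
grasp_force: 0.0
```

Call:
carry_out(
  slide=[
    [0,0,0.0015],
    [0,0,0.0015],
    [0,0,0],
  ],
  twist=[0,0,0],
)

```text
t: 7.43
ee_pos: [0.4681, 0.2736, -0.0058]
tcp_rot: [0.444, -3.11, 0.0]
contact_force: [-0.1, -0.4, 0.7]
grip_width: 0.0462
grasp_force: 0.0
```

Call:
carry_out(
  slide=[
    [0,0,0.001],
    [0,0,0.001],
    [0,0,0],
  ],
  twist=[0,0,0],
)

```text
t: 7.68
ee_pos: [0.4682, 0.2736, -0.0077]
tcp_rot: [0.444, -3.11, 0.0]
contact_force: [-0.3, -0.7, 0.4]
grip_width: 0.0467
grasp_force: 0.0
```

Call:
carry_out(
  slide=[
    [0,0,0.001],
    [0,0,0.001],
    [0,0,0],
  ],
  twist=[0,0,0],
)

```text
t: 7.93
ee_pos: [0.4684, 0.2737, -0.0079]
tcp_rot: [0.444, -3.11, 0.0]
contact_force: [-8.2, -4.4, 17.7]
grip_width: 0.0469
grasp_force: 8.9
```

Call:
carry_out(
  slide=[
    [0,0,-0.0042],
    [0,0,-0.0042],
    [0,0,0],
    [0,0,0],
    [0,0,0],
    [0,0,0],
    [0,0,0],
    [0,0,0],
    [0,0,0],
  ],
  twist=[0,0,0,0,0,0,0,0,0],
  fingers=0,
)

```text
t: 8.68
ee_pos: [0.4682, 0.2736, -0.0013]
tcp_rot: [0.444, -3.11, 0.0]
contact_force: [0.3, -1.5, 0.4]
grip_width: 0.0159
grasp_force: 30.0
```

Call:
carry_out(
  slide=[
    [0,0,-0.03],
    [0,0,-0.03],
    [0,0,-0.03],
    [0,0,-0.03],
    [0,0,0],
  ],
  twist=[0,0,0,0,0],
)

```text
t: 9.1
ee_pos: [0.4719, 0.2755, 0.1259]
tcp_rot: [-0.443, 3.101, 0.005]
contact_force: [0.1, -0.1, 0.2]
grip_width: 0.0158
grasp_force: 30.0
```

Call:
carry_out(
  slide=[
    [0.0086,-0.0249,0],
    [0.0086,-0.0249,0],
    [0.0086,-0.0249,0],
    [0.0086,-0.0249,0],
    [0.0086,-0.0249,0],
    [0.0086,-0.0249,0],
    [0.0086,-0.0249,0],
    [0.0086,-0.0249,0],
    [0.0086,-0.0249,0],
    [0.0086,-0.0249,0],
    [0,0,0],
  ],
  twist=[0,0,0,0,0,0,0,0,0,0,0],
)

```text
t: 10.02
ee_pos: [0.4547, 0.007, 0.1181]
tcp_rot: [0.439, -3.109, 0.002]
contact_force: [-0.2, -1.1, -2.0]
grip_width: 0.0155
grasp_force: 30.0
```

Call:
carry_out(
  slide=[
    [0,0,0],
    [0,0,0],
    [0,0,0],
    [0,0,0],
    [0,0,0],
    [0,0,0],
  ],
  twist=[5.7,5.7,5.7,5.8,0,0],
)

```text
t: 10.52
ee_pos: [0.455, 0.011, 0.1183]
tcp_rot: [-0.177, -3.136, -0.0]
contact_force: [1.0, 0.0, -0.7]
grip_width: 0.0155
grasp_force: 30.0
```

```bash
python3 - <<'E'
from h import *
o=st(); p=viewer.capture('wrist'); cv2.imwrite('pics/w4.png',p['image'])
to(o,[.4554,.0105,.0086])
j=lambda x,y,z:[.557+x*.9929+y*.1193,-.0243-x*.1193+y*.9929,z]
for q in [(-.11,.0675,.026),(-.11,-.0225,.026),(-.125,.108,.01),(-.125,-.108,.01),(-.116,.0335,.014),(-.116,.0115,.014)]: print(q,wproj(p,o,j(*q)).round(1))
E
```

```text
t 10.5167 p [0.455  0.011  0.1183] rot
 [[-0.994  0.113 -0.001]
 [ 0.113  0.994  0.   ]
 [ 0.001  0.    -1.   ]] F [ 1.   0.  -0.7] w 0.0155 g 30.0 q [-0.09 -0.21  1.99  0.    1.36 -1.55]
shift [-0.0005 -0.0004  0.1097] toolx yaw 173.53
(-0.11, 0.0675, 0.026) [300.3 191.9]
(-0.11, -0.0225, 0.026) [199.5 191.3]
(-0.125, 0.108, 0.01) [342.2 171.7]
(-0.125, -0.108, 0.01) [109.2 170.2]
(-0.116, 0.0335, 0.014) [261.9 181.7]
(-0.116, 0.0115, 0.014) [238.1 181.5]
```

View pics/w4.png

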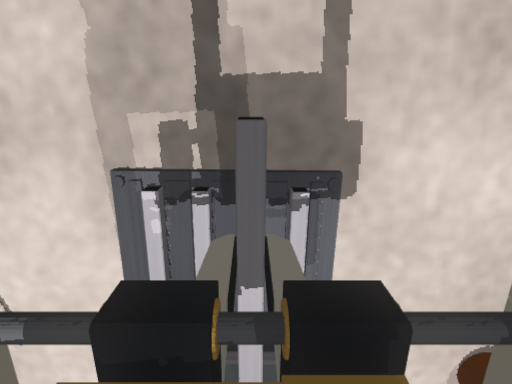

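Wrist view: the held tube (237–266) hangs over the empty groove, between the tubes at columns 300 and 202. The plate corners at (341,171) and (113,170) match the prediction.

```bash
python3 - <<'E'
from h import *
o=robot.get_obs(); p=viewer.capture('wrist'); g=p['image'].mean(2)
for v in (150,200,210,222): print(v,g[v,140:320].astype(int).tolist())
E
```

```text
150 [174, 175, 177, 179, 179, 180, 182, 183, 184, 184, 185, 186, 185, 185, 184, 184, 184, 184, 184, 183, 166, 102, 103, 102, 102, 101, 101, 100, 101, 100, 101, 100, 101, 102, 102, 102, 101, 102, 102, 102, 100, 101, 101, 102, 102, 103, 103, 104, 104, 103, 103, 102, 129, 181, 181, 181, 180, 179, 163, 102, 101, 100, 99, 98, 98, 98, 97, 95, 94, 96, 95, 97, 96, 96, 97, 97, 97, 93, 74, 74, 74, 74, 74, 74, 73, 75, 74, 74, 75, 76, 75, 75, 75, 76, 74, 76, 80, 86, 87, 88, 87, 88, 87, 87, 88, 88, 87, 87, 88, 88, 88, 88, 89, 88, 87, 86, 87, 88, 89, 88, 88, 89, 87, 86, 83, 82, 85, 98, 97, 97, 98, 97, 97, 98, 96, 96, 96, 96, 96, 95, 94, 93, 94, 94, 93, 94, 94, 92, 92, 93, 93, 93, 94, 93, 92, 92, 92, 91, 93, 92, 94, 93, 95, 95, 97, 96, 97, 98, 97, 98, 99, 98, 99, 99, 100, 98, 99, 101, 100, 101]
200 [80, 98, 147, 177, 176, 176, 178, 178, 178, 178, 180, 181, 177, 178, 170, 129, 97, 94, 88, 76, 74, 73, 72, 66, 46, 52, 60, 46, 47, 46, 45, 45, 43, 44, 45, 45, 54, 74, 66, 43, 44, 44, 43, 44, 44, 44, 56, 84, 84, 82, 70, 53, 84, 85, 87, 86, 86, 86, 86, 87, 87, 87, 85, 85, 88, 86, 87, 85, 79, 75, 69, 57, 55
[... 1279 characters left out ...]
5, 208, 210, 208, 199, 160, 90, 78, 77, 75, 80, 99, 97, 92, 99, 93, 85, 84, 85, 84, 84, 84, 82, 84, 85, 82, 84, 84, 85, 83, 83, 84, 85, 84, 83, 83, 73, 86, 160, 180, 179, 180, 181, 182, 180, 179, 180, 181, 180, 180, 183, 184, 183, 175, 137, 74, 68, 66, 81, 80, 80, 85, 85, 86, 85, 86, 84, 85, 85, 84, 84, 84, 83, 84, 83, 85, 83, 82, 84, 85, 81, 79, 86, 88, 89, 88, 88, 88, 89, 88, 89, 88, 89, 86, 87, 86, 87, 87, 87, 87, 87, 88, 89, 89, 90, 89, 88, 87, 85, 82, 85, 98, 100, 98, 100, 99, 97, 97, 98, 98, 97, 97, 98, 98, 97, 97, 97, 97, 96, 96, 85, 82, 81, 79, 75, 102, 165, 182, 182, 181, 182, 182, 181, 180, 179, 180, 178, 178, 181, 180, 179, 175, 145, 53, 79, 83, 85, 84, 84, 83, 81, 79, 83, 93, 94]
```

Call:
carry_out(
  slide=[
    [0,0,0.025],
    [0,0,0.025],
    [0,0,0.025],
    [0,0,0.02],
    [0,0,0.007],
    [0,0,0],
    [0,0,0],
  ],
  twist=[0.4,0,0,0,0,0,0],
)

```text
t: 11.2
ee_pos: [0.4556, 0.0107, 0.0174]
tcp_rot: [-0.192, -3.135, 0.0]
contact_force: [0.4, -0.0, -0.4]
grip_width: 0.0159
grasp_force: 30.0
```

Call:
carry_out(
  slide=[
    [0,0,0.003],
    [0,0,0.0025],
    [0,0,0.001],
    [0,0,0],
    [0,0,0],
  ],
  twist=[0,0,0,0,0],
)

```text
t: 11.62
ee_pos: [0.4557, 0.0106, 0.0108]
tcp_rot: [0.193, 3.135, -0.0]
contact_force: [0.0, 0.8, -0.6]
grip_width: 0.0157
grasp_force: 30.0
```

Call:
carry_out(
  slide=[
    [0,0,0.0015],
    [0,0,0],
    [-0.008,0,0],
    [-0.008,0,0],
    [-0.008,0,0],
    [-0.008,0,0],
    [0,0,0],
  ],
  twist=[0,0,0,0,0,0,0],
)

```text
t: 12.2
ee_pos: [0.4892, 0.0063, 0.0093]
tcp_rot: [0.194, 3.134, -0.0]
contact_force: [0.1, -0.1, -1.1]
grip_width: 0.0158
grasp_force: 30.0
```

Call:
carry_out(
  slide=[
    [-0.008,0,0],
    [-0.008,0,0],
    [-0.008,0,0],
    [-0.007,0,0],
    [0,0,0],
  ],
  twist=[0,0,0,0,0],
)

```text
t: 12.62
ee_pos: [0.5195, 0.0026, 0.0092]
tcp_rot: [0.194, 3.134, -0.0]
contact_force: [-0.7, -0.8, -2.3]
grip_width: 0.0154
grasp_force: 30.0
```

Call:
carry_out(
  slide=[
    [-0.002,0,0],
    [-0.002,0,0],
    [0,0,0],
  ],
  twist=[0,0,0],
)

```text
t: 12.87
ee_pos: [0.522, 0.0023, 0.0089]
tcp_rot: [0.193, 3.136, -0.0]
contact_force: [-0.1, -0.0, -1.6]
grip_width: 0.0157
grasp_force: 30.0
```

Call:
carry_out(
  slide=[
    [-0.0015,0,0],
    [-0.0015,0,0],
    [0,0,0],
  ],
  twist=[0,0,0],
)

```text
t: 13.12
ee_pos: [0.5248, 0.002, 0.0089]
tcp_rot: [-0.193, -3.135, 0.0]
contact_force: [-0.2, -0.2, -0.5]
grip_width: 0.0158
grasp_force: 30.0
```

Call:
carry_out(
  slide=[
    [-0.0015,0,0],
    [0,0,0],
  ],
  twist=[0,0],
)

```text
t: 13.28
ee_pos: [0.5249, 0.002, 0.0087]
tcp_rot: [-0.193, -3.132, -0.0]
contact_force: [-7.7, -0.0, 4.4]
grip_width: 0.0159
grasp_force: 30.0
```

Call:
carry_out(
  slide=[
    [-0.0015,0,0],
    [0,0,0],
  ],
  twist=[0,0],
)

```text
t: 13.45
ee_pos: [0.525, 0.002, 0.0087]
tcp_rot: [-0.193, -3.129, -0.0]
contact_force: [-14.8, 0.8, 12.9]
grip_width: 0.0158
grasp_force: 30.0
```

Call:
carry_out(
  slide=[
    [0,0,0],
    [0,0,0],
    [0,0,0],
    [0,0,0],
  ],
  twist=[0,0,0,0],
  fingers=0.27,
)

```text
t: 13.78
ee_pos: [0.5284, 0.0016, 0.0092]
tcp_rot: [0.193, 3.135, -0.0]
contact_force: [1.1, -0.5, 0.9]
grip_width: 0.0251
grasp_force: 0.0
```

Call:
carry_out(
  slide=[
    [0,0,-0.01],
    [0,0,-0.025],
    [0.01,0,-0.035],
    [0.01,0,-0.035],
    [0.01,0,-0.035],
    [0.005,0,-0.035],
    [0.005,0,-0.03],
    [0.005,0,-0.015],
    [0,0,0],
    [0,0,0],
  ],
  twist=[0,0,0,0,0,0,0,0,0,0],
)

```text
t: 14.62
ee_pos: [0.484, 0.0071, 0.2305]
tcp_rot: [0.193, 3.132, -0.0]
contact_force: [0.3, -0.5, -0.5]
grip_width: 0.0252
grasp_force: 0.0
```

```bash
python3 - <<'E'
from h import *
o=st()
p=viewer.capture('top')
for b in [(236,250,186,245),(249,264,186,245),(263,277,186,245),(279,292,186,245)]: seg(p,b,.026,120)
cv2.imwrite('pics/top1.png',cv2.resize(p['image'][150:260,220:320],(700,770)[:2],interpolation=cv2.INTER_CUBIC)[:600])
for cam in ('top','scene','wrist'):
    o=robot.get_obs(); p=viewer.capture(cam)
    for n in ('bolt_mark','bolt_head','jig_bridge','nut'): print(cam,n,[(np.round(d['at'],4).tolist(),round(d['confidence'],2)) for d in nets.landmark_of(p,n)[:2]])
    if cam=='wrist':
        cv2.imwrite('pics/w5.png',p['image']); print(wproj(p,o,[.6347,-.0336,.165]))
E
```

```text
t 14.6167 p [0.484  0.0071 0.2305] rot
 [[-0.992  0.123  0.003]
 [ 0.123  0.992 -0.   ]
 [-0.003  0.    -1.   ]] F [ 0.3 -0.5 -0.5] w 0.0252 g 0.0 q [-0.09 -0.2   1.77 -0.    1.56 -1.54]
n 375 c [0.475  0.0471] yaw 0.89 L 0.085 W 0.0423 ext [0.5194 0.0477] [0.4342 0.0464]
n 382 c [0.4727 0.0045] yaw 0.35 L 0.079 W 0.0448 ext [0.513  0.0048] [0.4342 0.0043]
n 342 c [ 0.471 -0.038] yaw 0.06 L 0.075 W 0.0414 ext [ 0.5095 -0.0379] [ 0.4342 -0.038 ]
n 141 c [ 0.4699 -0.0757] yaw -0.86 L 0.072 W 0.0162 ext [ 0.5063 -0.0763] [ 0.4341 -0.0752]
top bolt_mark [([0.6373, -0.0441, 0.1653], 0.5)]
top bolt_head [([0.6302, -0.0352, 0.1534], 0.65)]
top jig_bridge [([0.6359, -0.0319, 0.081], 0.62)]
top nut [([0.6326, -0.0355, 0.0816], 0.52)]
scene bolt_mark [([0.6408, -0.0402, 0.1634], 0.74), ([0.7156, -0.2838, 0.0019], 0.39)]
scene bolt_head [([0.5652, 0.0424, 0.0109], 0.4)]
scene jig_bridge [([0.5669, 0.0413, 0.0066], 0.7), ([0.6336, -0.033, 0.0817], 0.56)]
scene nut [([0.6353, -0.0346, 0.0783], 0.73), ([0.5637, 0.0412, 0.0111], 0.5)]
wrist bolt_mark [([0.6406, -0.0398, 0.1619], 0.83), ([0.5507, -0.0925, 0.0088], 0.64)]
wrist bolt_head [([0.6325, -0.0299, 0.1514], 0.66)]
wrist jig_bridge []
wrist nut [([0.6363, -0.0333, 0.0858], 0.86)]
[227.57072502 359.77686124]
```

View pics/w5.png

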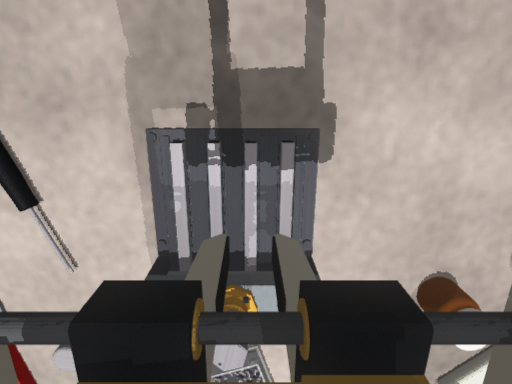

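Four tubes now lie in the row, with their near ends all at v≈142, so the tube is home. Next I look at the bolt head from above.

Call:
carry_out(
  slide=[
    [-0.0249,-0.0027,0],
    [-0.0249,-0.0027,0],
    [-0.0249,-0.0027,0],
    [-0.0249,-0.0027,0],
    [-0.0249,-0.0027,0],
    [-0.0249,-0.0027,0],
    [-0.0249,-0.0027,0],
    [-0.0249,-0.0027,0],
    [0,0,0],
    [0,0,0],
  ],
  twist=[0,0,0,0,0,0,0,0,0,0],
  fingers=0.5,
)

```text
t: 16.25
ee_pos: [0.6784, -0.039, 0.2273]
tcp_rot: [-0.194, -3.133, -0.0]
contact_force: [-0.0, 0.3, 0.2]
grip_width: 0.0462
grasp_force: 0.0
```

```bash
python3 - <<'E'
from h import *
o=st(); p=viewer.capture('wrist')
u,v=wproj(p,o,[.6347,-.0336,.165]).round().astype(int); print(u,v)
u0,v0=u-40,max(v-35,0); print(u0,v0)
cv2.imwrite('pics/w6.png',cv2.resize(p['image'][v0:v0+70,u0:u0+80],None,fx=8,fy=8,interpolation=cv2.INTER_CUBIC)); np.save('w6.npy',p['image'])
for n in ('bolt_mark','bolt_head','bolt','nut','jig_bridge'): print(n,[(np.round(d['at'],4).tolist(),round(d['confidence'],2)) for d in nets.landmark_of(p,n)[:2]])
E
```

```text
t 16.25 p [ 0.6784 -0.039   0.2273] rot
 [[-0.992  0.123 -0.002]
 [ 0.123  0.992  0.   ]
 [ 0.002  0.    -1.   ]] F [-0.   0.3  0.2] w 0.0462 g 0.0 q [-0.13  0.34  1.21  0.    1.59 -1.58]
250 153
210 118
bolt_mark [([0.6382, -0.0414, 0.1611], 0.66)]
bolt_head [([0.634, -0.0298, 0.1523], 0.69)]
bolt [([0.6396, -0.0365, 0.0593], 0.87)]
nut [([0.5586, -0.0238, -0.0035], 0.18)]
jig_bridge []
```

View pics/w6.png

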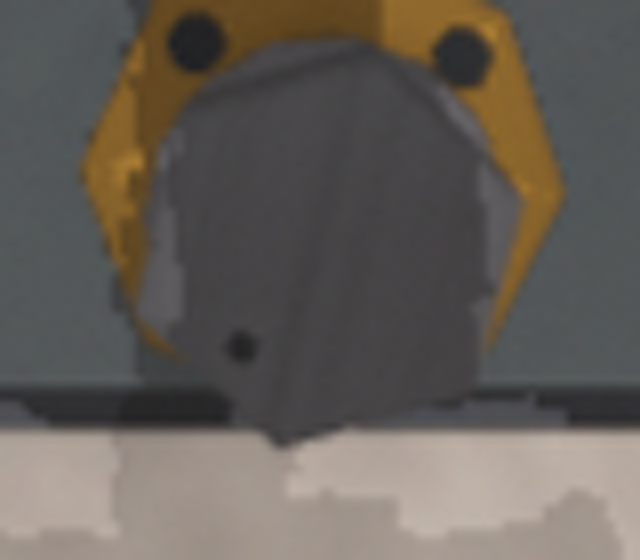

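The head fills the crop, with its corners at about (365,45), (525,195), (480,395), (285,443), (140,310) and (165,120). The punch dot is at (241,347).

```bash
python3 - <<'E'
from h import *
o=robot.get_obs(); p=viewer.capture('wrist')
C=np.array([wray(p,o,210+(a+.5)/8-.5,118+(b+.5)/8-.5,.163)[:2] for a,b in [(365,45),(525,195),(480,395),(285,443),(140,310),(165,120)]])
c=C.mean(0); print('c',c,C-c)
d=C-c; a=np.degrees(np.arctan2(d[:,1],d[:,0])); print(a, a%60, np.hypot(*d.T))
m=wray(p,o,210+241/8,118+347/8,.163)[:2]-c; print('mark',m,np.hypot(*m),np.degrees(np.arctan2(m[1],m[0])))
to(o,[c[0],c[1],.15])
E
```

```text
c [ 0.63187827 -0.03275897] [[-0.01917951  0.00600209]
 [-0.00329345  0.01961512]
 [ 0.01568672  0.0132827 ]
 [ 0.0181459  -0.00640929]
 [ 0.00321679 -0.01875077]
 [-0.01457644 -0.01373985]]
[ 162.62286309   99.53126988   40.25619406  -19.45366532  -80.26538912
 -136.69228023] [42.62286309 39.53126988 40.25619406 40.54633468 39.73461088 43.30771977] [0.02009674 0.01988969 0.02055489 0.01924455 0.0190247  0.02003138]
mark [ 0.00843557 -0.00916492] 0.012456104057917436 -47.37291534703866
shift [0.0464 0.0001 0.0799] toolx yaw 172.96
```

Call:
carry_out(
  slide=[
    [0.0226,0,0],
    [0.0226,0,0],
    [0,0,0],
    [0,0,0],
    [0,0,0],
    [0,0,0],
    [0,0,0],
    [0,0,0],
    [0,0,0],
    [0,0,0],
    [0,0,0],
    [0,0,0],
  ],
  twist=[0,0,7,7,7,7,7,7,7,7,7,7],
)

```text
t: 17.6
ee_pos: [0.6331, -0.0331, 0.2295]
tcp_rot: [1.964, 2.451, 0.001]
contact_force: [0.3, -0.1, -0.7]
grip_width: 0.0465
grasp_force: 0.0
```

Call:
carry_out(
  slide=[
    [0,0,0],
    [0,0,0],
    [0,0,0],
    [0,0,0],
    [0,0,0],
    [0,0,0],
    [0,0,0],
    [0,0,0],
    [0,0,0],
    [0,0,0],
    [0,0,0],
    [0,0,0],
  ],
  twist=[7,7,7,7,7,7,7,7,7,7,7,7],
)

```text
t: 18.6
ee_pos: [0.6331, -0.033, 0.2295]
tcp_rot: [3.1, 0.508, 0.001]
contact_force: [0.5, 0.3, -0.4]
grip_width: 0.0463
grasp_force: 0.0
```

Call:
carry_out(
  slide=[
    [0,0,0],
    [0,0,0],
    [0,0,0],
    [0,0,0],
    [0,0,0],
    [0,0,0],
    [0,0,0],
    [0,0,0],
  ],
  twist=[7,7,7,7,7,2,0,0],
)

```text
t: 19.27
ee_pos: [0.6332, -0.0331, 0.2294]
tcp_rot: [-3.103, 0.49, -0.001]
contact_force: [-0.2, 0.9, -0.1]
grip_width: 0.0465
grasp_force: 0.0
```

```bash
python3 - <<'E'
from h import *
o=st(); to(o,[.633,-.033,.135])
E
```

```text
t 19.2667 p [ 0.6332 -0.0331  0.2294] rot
 [[ 0.951 -0.308  0.001]
 [-0.308 -0.951 -0.   ]
 [ 0.001 -0.    -1.   ]] F [-0.2  0.9 -0.1] w 0.0465 g 0.0 q [-0.13  0.21  1.36 -0.    1.57  1.75]
shift [-0.0003 -0.      0.0944] toolx yaw -17.95
```

Call:
carry_out(
  slide=[
    [0,0,0.02],
    [0,0,0.02],
    [0,0,0.02],
    [0,0,0.015],
    [0,0,0.01],
    [0,0,0.009],
    [0,0,0],
    [0,0,0],
  ],
  twist=[1,0,0,0,0,0,0,0],
  fingers=0.55,
)

```text
t: 19.93
ee_pos: [0.6334, -0.0332, 0.1351]
tcp_rot: [3.098, -0.519, -0.0]
contact_force: [0.2, 0.0, -0.2]
grip_width: 0.0509
grasp_force: 0.0
```

```bash
python3 - <<'E'
from h import *
o=st(); p=viewer.capture('wrist'); cv2.imwrite('pics/w7.png',cv2.resize(p['image'][140:320,150:360],None,fx=3,fy=3,interpolation=cv2.INTER_CUBIC))
E
```

```text
t 19.9333 p [ 0.6334 -0.0332  0.1351] rot
 [[ 0.945 -0.326 -0.   ]
 [-0.326 -0.945 -0.   ]
 [-0.     0.    -1.   ]] F [ 0.2  0.  -0.2] w 0.0509 g 0.0 q [-0.13  0.27  1.47 -0.    1.4   1.77]
```

View pics/w7.png

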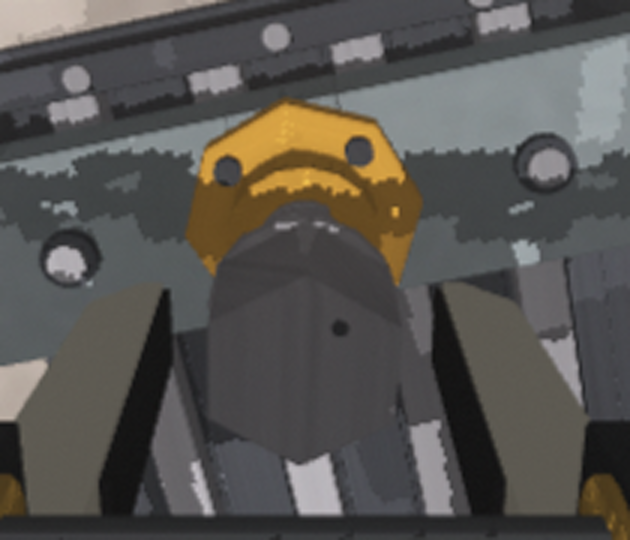

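The hex sits aligned between the pads: its sides are at crop x=208 and 402, the tips at 170 and 432, and the dot at (340,328). I set the loose 37 mm hold and use the dot to track both angle and height.

Call:
carry_out(
  slide=[
    [0,0.0009,0],
    [0,0,0],
    [0,0,0],
    [0,0,0],
    [0,0,0],
  ],
  twist=[0,0,0,0,0],
  fingers=0.398,
)

```text
t: 20.4
ee_pos: [0.6333, -0.0341, 0.1353]
tcp_rot: [-3.098, 0.52, -0.001]
contact_force: [0.4, -0.5, 0.0]
grip_width: 0.0372
grasp_force: 0.0
```

```bash
cat >> h.py <<'E'
from scipy.optimize import least_squares
import json,os
def dot(p,guess,r=14):
    g=cv2.GaussianBlur(p['image'].astype(np.float32).mean(2),(0,0),1.2)
    h=cv2.GaussianBlur(g,(0,0),5)-g   # dark dot response
    u,v=np.round(guess).astype(int); w=h[v-r:v+r+1,u-r:u+r+1]; j,i=np.unravel_index(w.argmax(),w.shape)
    q=np.clip(w[max(j-3,0):j+4,max(i-3,0):i+4]-.4*w.max(),0,None); ys,xs=np.mgrid[max(j-3,0):max(j-3,0)+q.shape[0],max(i-3,0):max(i-3,0)+q.shape[1]]
    return np.array([(q*xs).sum()/q.sum()+u-r,(q*ys).sum()/q.sum()+v-r]),w.max()
def mk(c,th,z): a=np.radians(th); return [c[0]+.012*np.cos(a),c[1]+.012*np.sin(a),z]
def track(th0,z0,verbose=True):
    c=json.load(open('axis.json')); o=robot.get_obs(); p=viewer.capture('wrist')
    Rm=R.from_rotvec(o['tcp_rot']).as_matrix()
    m,s=dot(p,wproj(p,o,mk(c,th0,z0)))
    r=least_squares(lambda x:wproj(p,o,mk(c,x[0]*30,x[1]/100))-m,[th0/30,z0*100])
    yy=np.degrees(np.arctan2(Rm[1,1],Rm[0,1]))
    print('dot',m.round(1),'resp',round(float(s),1),'theta %.1f z %.4f cost %.2f'%(r.x[0]*30,r.x[1]/100,r.cost),'yaw_y %.1f'%yy,'F',np.round(o['contact_force'],1),'T',np.round(o['wrist_torque'],2),'q6 %.2f'%o['qpos'][5],'t',round(o['t'],1),'w',round(o['grip_width'],4))
    return p
E
python3 - <<'E'
from h import *
o=robot.get_obs(); p=viewer.capture('wrist'); m,s=dot(p,[264.5,249.3],8); print(m,s)
r=least_squares(lambda x:wproj(p,o,mk(x/100,-49,.164))-m,[63.3,-3.3]); c=(r.x/100).tolist(); print(c)
json.dump(c,open('axis.json','w')); p=track(-49,.164)
Rm=R.from_rotvec(o['tcp_rot']).as_matrix(); print('axis in tool',Rm.T@(np.array([*c,.15])-o['ee_pos']))
cv2.imwrite('pics/w8.png',p['image'])
E
```

```text
[261.071268   249.18792341] 26.978973
[0.631790299635715, -0.03336848519808586]
dot [261.1 249.2] resp 27.1 theta -49.0 z 0.1639 cost 0.00 yaw_y -109.1 F [-0.3 -0.8  0.1] T [-0.02  0.17  0.02] q6 1.77 t 20.4 w 0.037
axis in tool [-0.00160712 -0.00017482 -0.0147058 ]
```

Call:
carry_out(
  slide=[
    [-0.0016,-0.0002,0],
    [0,0,0],
    [0,0,0],
    [0,0,0],
    [0,0,0],
    [0,0,0],
    [0,0,0],
  ],
  twist=[0,-7,-7,-7,-7,6,0],
)

```text
t: 21.08
ee_pos: [0.6315, -0.0333, 0.1349]
tcp_rot: [3.141, 0.074, -0.0]
contact_force: [-0.2, 0.2, 1.1]
grip_width: 0.0371
grasp_force: 0.0
```

```bash
python3 -c "
from h import *
track(-35,.1645)"
```

```text
dot [261.9 247.1] resp 27.8 theta -27.0 z 0.1650 cost 0.00 yaw_y -87.3 F [-0.2  0.2  1.1] T [0.04 0.11 0.06] q6 1.39 t 21.1 w 0.0371
```

Call:
carry_out(
  slide=[
    [0,0,0],
    [0,0,0],
    [0,0,0],
    [0,0,0],
    [0,0,0],
  ],
  twist=[-7,-7,-7,6,0],
)

```text
t: 21.55
ee_pos: [0.6316, -0.0333, 0.1349]
tcp_rot: [-3.104, -0.484, 0.0]
contact_force: [0.6, -0.5, 0.0]
grip_width: 0.0373
grasp_force: 0.0
```

```bash
python3 -c "
from h import *
track(-13,.165)"
```

```text
dot [261.9 246.9] resp 27.4 theta -10.7 z 0.1648 cost 0.00 yaw_y -72.3 F [ 0.6 -0.5  0. ] T [-0.03  0.14  0.03] q6 1.13 t 21.6 w 0.0373
```

Call:
carry_out(
  slide=[
    [0,0,0],
    [0,0,0],
    [0,0,0],
    [0,0,0],
    [0,0,0],
  ],
  twist=[-7,-7,-7,6,0],
)

```text
t: 22.02
ee_pos: [0.6316, -0.0333, 0.1349]
tcp_rot: [3.014, 0.886, 0.0]
contact_force: [-0.1, 0.7, 0.6]
grip_width: 0.0372
grasp_force: 0.0
```

```bash
python3 -c "
from h import *
track(2,.165)"
```

```text
dot [262.  246.6] resp 28.1 theta 4.6 z 0.1644 cost 0.00 yaw_y -57.2 F [-0.1  0.7  0.6] T [-0.05  0.14 -0.04] q6 0.87 t 22.0 w 0.0372
```

Call:
carry_out(
  slide=[
    [0,0,0],
    [0,0,0],
    [0,0,0],
    [0,0,0],
    [0,0,0],
  ],
  twist=[-7,-7,-7,6,0],
)

```text
t: 22.48
ee_pos: [0.6317, -0.0333, 0.1349]
tcp_rot: [2.873, 1.272, 0.0]
contact_force: [0.4, 0.2, 0.5]
grip_width: 0.0371
grasp_force: 0.2
```

```bash
python3 -c "
from h import *
track(18,.165)"
```

```text
dot [264.1 242.7] resp 28.4 theta 12.5 z 0.1579 cost 0.00 yaw_y -42.2 F [0.4 0.2 0.5] T [-0.09  0.05  0.  ] q6 0.60 t 22.5 w 0.0371
```

Call:
carry_out(
  slide=[
    [0,0,0],
    [0,0,0],
    [0,0,0],
    [0,0,0],
    [0,0,0],
  ],
  twist=[-7,-7,-7,6,0],
)

```text
t: 22.95
ee_pos: [0.632, -0.0342, 0.1351]
tcp_rot: [2.681, 1.635, 0.0]
contact_force: [2.4, -3.1, -0.8]
grip_width: 0.037
grasp_force: 2.0
```

```bash
python3 -c "
from h import *
track(33,.165)"
```

```text
dot [266.2 238.8] resp 28.9 theta 13.7 z 0.1503 cost 0.00 yaw_y -27.3 F [ 2.4 -3.1 -0.8] T [-0.86 -0.29 -0.1 ] q6 0.34 t 22.9 w 0.037
```

```bash
python3 -c "
from h import *
p=track(13,.155); cv2.imwrite('pics/w9.png',cv2.resize(p['image'][140:320,150:360],None,fx=3,fy=3,interpolation=cv2.INTER_CUBIC))"
```

```text
dot [266.3 238.8] resp 28.5 theta 13.7 z 0.1501 cost 0.00 yaw_y -27.1 F [ 2.4 -4.9 -1.4] T [-0.96 -0.29 -0.07] q6 0.34 t 23.0 w 0.0367
```

View pics/w9.png

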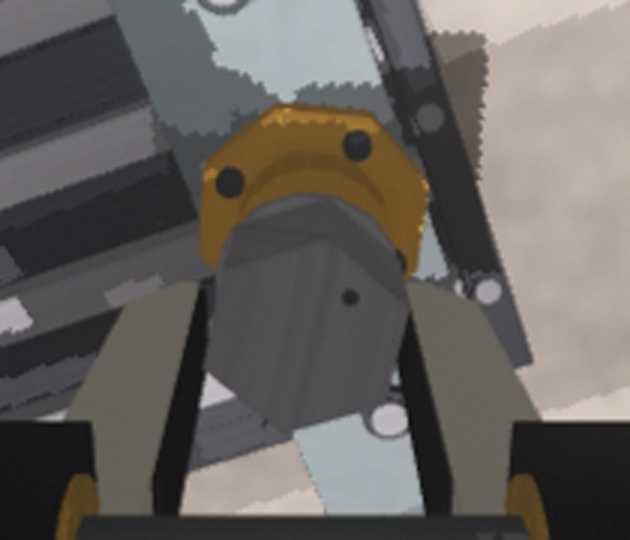

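The dot jumped at yaw −42, about 6 mm lower: the bolt had dropped at θ≈12°. My next push only wedged the head sideways, so I ease back and check.

Call:
carry_out(
  slide=[
    [0,0,0],
    [0,0,0],
    [0,0,0],
    [0,0,0],
  ],
  twist=[7,7,0,0],
)

```text
t: 23.38
ee_pos: [0.6317, -0.033, 0.135]
tcp_rot: [-2.856, -1.309, -0.0]
contact_force: [-0.4, -0.6, 1.0]
grip_width: 0.0369
grasp_force: 0.4
```

```bash
python3 -c "
from h import *
p=track(13,.158); np.save('a.npy',p['image'])
p=viewer.capture('scene')
for n in ('bolt_mark','bolt_head','bolt'): print(n,[(np.round(d['at'],4).tolist(),round(d['confidence'],2)) for d in nets.landmark_of(p,n)[:2]])"
```

```text
dot [264.1 242.8] resp 28.3 theta 15.3 z 0.1579 cost 0.00 yaw_y -40.8 F [-0.4 -0.6  1. ] T [-0.2   0.05 -0.01] q6 0.58 t 23.4 w 0.0369
bolt_mark [([0.6452, -0.029, 0.1607], 0.66)]
bolt_head [([0.632, -0.0308, 0.1458], 0.55), ([0.6355, -0.0373, 0.0506], 0.48)]
bolt [([0.6395, -0.0376, 0.0531], 0.52)]
```

Call:
carry_out(
  slide=[
    [0,0,0],
    [0,0,0],
  ],
  twist=[5,0],
)

```text
t: 23.8
ee_pos: [0.6316, -0.0332, 0.1349]
tcp_rot: [-2.915, -1.172, 0.0]
contact_force: [0.8, 0.2, 0.8]
grip_width: 0.0368
grasp_force: 0.3
```

```bash
python3 -c "
from h import *
p=track(13,.158); cv2.imwrite('pics/w10.png',cv2.resize(p['image'][140:320,150:360],None,fx=3,fy=3,interpolation=cv2.INTER_CUBIC))
g=p['image'].mean(2)
for v in (245,255,265): print(v,g[v,210:292].astype(int).tolist())"
```

```text
dot [263.4 243.4] resp 27.5 theta 11.4 z 0.1594 cost 0.00 yaw_y -46.2 F [0.8 0.2 0.8] T [-0.13 -0.    0.02] q6 0.67 t 23.8 w 0.0368
245 [91, 92, 92, 79, 35, 22, 19, 21, 32, 69, 98, 77, 75, 73, 74, 73, 76, 75, 75, 74, 74, 73, 73, 76, 76, 75, 76, 77, 77, 77, 78, 76, 76, 76, 77, 74, 74, 75, 74, 76, 76, 78, 75, 76, 73, 71, 72, 75, 76, 78, 76, 66, 43, 37, 37, 45, 65, 76, 76, 76, 76, 77, 75, 75, 75, 75, 75, 77, 78, 76, 76, 75, 77, 72, 52, 22, 28, 57, 91, 94, 93, 93]
255 [88, 64, 21, 21, 21, 21, 21, 22, 23, 33, 51, 61, 75, 75, 75, 74, 74, 74, 74, 75, 74, 74, 74, 76, 76, 76, 77, 77, 76, 76, 77, 77, 76, 77, 76, 74, 74, 74, 74, 74, 77, 78, 76, 76, 73, 70, 72, 74, 76, 76, 77, 77, 77, 76, 77, 77, 76, 77, 77, 75, 76, 75, 75, 76, 75, 75, 75, 77, 78, 77, 75, 73, 76, 67, 39, 23, 22, 24, 25, 42, 80, 92]
265 [22, 22, 20, 20, 21, 21, 21, 20, 27, 39, 39, 46, 69, 74, 75, 74, 75, 75, 75, 74, 74, 75, 74, 74, 76, 75, 76, 76, 76, 76, 76, 77, 77, 77, 76, 76, 74, 75, 75, 75, 76, 77, 75, 76, 74, 73, 72, 75, 75, 77, 76, 77, 77, 77, 76, 76, 77, 76, 76, 76, 74, 74, 75, 75, 74, 75, 75, 76, 77, 76, 75, 75, 76, 66, 30, 22, 23, 23, 23, 22, 24, 32]
```

Call:
carry_out(
  slide=[
    [0.0003,0.0013,0],
    [0,0,0],
    [0,0,0],
    [0,0,0],
    [0,0,0],
    [0,0,0],
    [0,0,0],
    [0,0,0],
    [0,0,0],
    [0,0,0],
    [0,0,0],
    [0,0,0],
  ],
  twist=[0,0,0,-7,-7,-7,-7,-7,-7,-7,-7,-7],
  fingers=0.56,
)

```text
t: 24.85
ee_pos: [0.6327, -0.034, 0.1348]
tcp_rot: [-1.861, -2.531, 0.0]
contact_force: [-0.9, -0.6, 0.9]
grip_width: 0.0521
grasp_force: 0.0
```

Call:
carry_out(
  slide=[
    [0,0,0],
    [0,0,0],
    [0,0,0],
    [0,0,0],
    [0,0,0],
    [0,0,0],
    [0,0,0],
    [0,0,0],
    [0,0,0],
    [0,0,0],
    [0,0,0],
    [0,0,0],
  ],
  twist=[-7,-7,-7,-7,-7,-7,-7,-7,-7,-7,-7,-7],
)

```text
t: 25.85
ee_pos: [0.6327, -0.034, 0.1348]
tcp_rot: [0.311, -3.126, -0.0]
contact_force: [0.3, -0.5, -0.1]
grip_width: 0.0519
grasp_force: 0.0
```

Call:
carry_out(
  slide=[
    [0,0,0],
    [0,0,0],
    [0,0,0],
    [0,0,0],
    [0,0,0],
    [0,0,0],
    [0,0,0],
  ],
  twist=[-7,-7,-7,-7,-4,0,0],
)

```text
t: 26.43
ee_pos: [0.6327, -0.034, 0.1349]
tcp_rot: [1.147, -2.925, -0.0]
contact_force: [-0.9, -0.6, -1.0]
grip_width: 0.0519
grasp_force: 0.0
```

```bash
python3 -c "
from h import *
p=track(13,.159); o=robot.get_obs(); print(o['ee_pos'])
g=p['image'].mean(2)
for v in (245,260): print(v,g[v,205:298].astype(int).tolist())
for n in ('bolt_mark','bolt_head','bolt'): print(n,[(np.round(d['at'],4).tolist(),round(d['confidence'],2)) for d in nets.landmark_of(p,n)[:2]])"
```

```text
dot [249.  289.1] resp 46.2 theta 36.2 z 0.1674 cost 0.00 yaw_y 132.8 F [-0.9 -0.6 -1. ] T [0.08 0.04 0.02] q6 -2.45 t 26.4 w 0.0519
[ 0.63268428 -0.0340549   0.13485678]
245 [64, 152, 216, 215, 215, 215, 214, 212, 212, 213, 212, 196, 122, 77, 81, 84, 84, 85, 85, 86, 84, 84, 86, 85, 85, 85, 86, 86, 87, 87, 87, 86, 85, 87, 86, 86, 87, 85, 84, 82, 80, 82, 83, 85, 85, 85, 84, 84, 83, 86, 99, 110, 93, 86, 85, 85, 85, 85, 83, 84, 84, 84, 85, 83, 82, 82, 82, 82, 82, 83, 81, 82, 82, 83, 81, 78, 76, 76, 77, 77, 77, 78, 76, 76, 76, 76, 77, 77, 76, 71, 43, 26, 26]
260 [34, 105, 199, 208, 207, 209, 208, 208, 209, 209, 209, 209, 186, 85, 87, 84, 87, 87, 88, 87, 86, 84, 85, 86, 84, 85, 85, 86, 86, 87, 86, 87, 87, 89, 87, 86, 86, 85, 84, 83, 81, 81, 85, 85, 85, 86, 85, 84, 84, 83, 84, 85, 87, 85, 85, 86, 86, 85, 85, 84, 84, 85, 86, 83, 82, 82, 82, 83, 84, 83, 83, 83, 83, 83, 99, 148, 183, 184, 184, 183, 182, 182, 182, 182, 182, 182, 181, 170, 120, 87, 27, 27, 28]
bolt_mark [([0.6462, -0.0297, 0.1582], 0.95), ([0.558, -0.0259, -0.0018], 0.57)]
bolt_head [([0.6331, -0.03, 0.1474], 0.73)]
bolt [([0.6395, -0.0357, 0.0566], 0.69)]
```

Call:
carry_out(
  slide=[
    [0,-0.0006,0.004],
    [0,0,0],
    [0,0,0],
    [0,0,0],
    [0,0,0],
    [0,0,0],
    [0,0,0],
    [0,0,0],
    [0,0,0],
    [0,0,0],
    [0,0,0],
    [0,0,0],
  ],
  twist=[0,0,0,0,7,7,7,7,7,7,7,0],
  fingers=0.398,
)

```text
t: 27.63
ee_pos: [0.6331, -0.0345, 0.1308]
tcp_rot: [-0.176, -3.137, -0.0]
contact_force: [-1.0, -0.4, 0.6]
grip_width: 0.0371
grasp_force: 0.0
```

```bash
cat >> h.py <<'E'
def see(nets_too=True):
    o=robot.get_obs(); p=viewer.capture('wrist'); g=p['image'].mean(2); Rm=R.from_rotvec(o['tcp_rot']).as_matrix()
    for v in (250,262): print(v,g[v,205:298].astype(int).tolist())
    print('yaw_y %.1f'%np.degrees(np.arctan2(Rm[1,1],Rm[0,1])),'p',np.round(o['ee_pos'],4),'F',np.round(o['contact_force'],1),'T',np.round(o['wrist_torque'],2),'q6 %.2f'%o['qpos'][5],'t',round(o['t'],1))
    for d in nets.landmark_of(p,'bolt_mark')[:2]:
        e=np.array(d['at'])-[.633,-.0343,0]; print('mark',np.round(d['at'],4),round(d['confidence'],2),'ang %.1f r %.4f'%(np.degrees(np.arctan2(e[1],e[0])),np.hypot(*e[:2])))
    return o,p
E
python3 -c "
from h import *
see()"
```

```text
250 [109, 111, 110, 110, 111, 110, 109, 90, 32, 30, 29, 43, 74, 78, 79, 80, 83, 88, 88, 87, 89, 89, 89, 89, 91, 91, 92, 92, 91, 90, 91, 91, 92, 90, 91, 91, 89, 88, 87, 85, 89, 91, 91, 91, 91, 89, 89, 89, 89, 89, 90, 92, 93, 91, 93, 92, 90, 89, 91, 90, 90, 90, 90, 89, 88, 88, 88, 88, 89, 88, 88, 88, 90, 90, 89, 90, 93, 87, 29, 28, 29, 30, 30, 58, 107, 108, 109, 109, 111, 110, 110, 109, 109]
262 [111, 111, 110, 109, 91, 33, 30, 30, 29, 29, 30, 33, 58, 90, 89, 89, 90, 92, 92, 91, 89, 89, 90, 90, 89, 90, 90, 90, 90, 91, 91, 91, 92, 91, 91, 91, 91, 90, 90, 89, 88, 86, 86, 90, 90, 90, 91, 91, 89, 88, 89, 88, 89, 91, 92, 92, 93, 92, 92, 91, 90, 90, 91, 90, 89, 87, 88, 88, 89, 88, 89, 90, 88, 89, 89, 89, 82, 58, 28, 28, 29, 29, 29, 31, 28, 31, 61, 106, 111, 110, 110, 110, 111]
yaw_y 83.6 p [ 0.6331 -0.0345  0.1308] F [-1.  -0.4  0.6] T [ 0.02  0.03 -0.03] q6 -1.59 t 27.6
mark [ 0.6452 -0.0375  0.157 ] 0.67 ang -14.7 r 0.0126
```

Call:
carry_out(
  slide=[
    [0,0,0],
    [0,0,0],
    [0,0,0],
    [0,0,0],
    [0,0,0],
    [0,0,0],
    [0,0,0],
    [0,0,0],
    [0,0,0],
    [0,0,0],
    [0,0,0],
  ],
  twist=[7,7,7,7,7,7,7,7,7,7,0],
)

```text
t: 28.65
ee_pos: [0.6332, -0.0343, 0.1308]
tcp_rot: [-1.938, -2.473, -0.0]
contact_force: [0.9, 0.4, -0.8]
grip_width: 0.0373
grasp_force: 0.8
```

```bash
python3 -c "
from h import *
see()"
```

```text
250 [104, 104, 104, 103, 103, 103, 101, 84, 30, 26, 25, 39, 70, 74, 75, 75, 77, 83, 82, 82, 84, 83, 83, 84, 86, 87, 85, 85, 85, 85, 85, 86, 85, 85, 84, 85, 83, 82, 82, 81, 82, 84, 84, 86, 84, 84, 84, 83, 83, 85, 86, 86, 87, 86, 86, 85, 84, 84, 85, 86, 86, 85, 84, 84, 83, 82, 83, 85, 84, 85, 83, 85, 85, 85, 82, 77, 81, 46, 29, 29, 29, 30, 30, 58, 101, 105, 105, 104, 105, 105, 105, 106, 106]
262 [103, 103, 103, 102, 84, 30, 26, 27, 26, 27, 27, 30, 55, 85, 84, 83, 85, 85, 85, 84, 84, 83, 84, 85, 83, 83, 84, 86, 85, 85, 85, 85, 85, 86, 86, 85, 84, 86, 83, 82, 81, 81, 81, 84, 86, 86, 85, 84, 84, 82, 83, 85, 86, 86, 85, 85, 86, 85, 86, 84, 85, 86, 86, 86, 84, 84, 83, 83, 82, 84, 84, 83, 83, 84, 85, 83, 81, 62, 27, 28, 27, 27, 29, 29, 29, 29, 57, 102, 105, 105, 105, 105, 105]
yaw_y 13.8 p [ 0.6332 -0.0343  0.1308] F [ 0.9  0.4 -0.8] T [-0.01 -0.05  0.02] q6 -0.38 t 28.6
mark [ 0.6317 -0.0435  0.1558] 0.9 ang -98.0 r 0.0093
```

Call:
carry_out(
  slide=[
    [0,0,0],
    [0,0,0],
    [0,0,0],
    [0,0,0],
    [0,0,0],
    [0,0,0],
    [0,0,0],
    [0,0,0],
    [0,0,0],
    [0,0,0],
    [0,0,0],
  ],
  twist=[7,7,7,7,7,7,7,7,7,7,7],
)

```text
t: 29.67
ee_pos: [0.6334, -0.0346, 0.1309]
tcp_rot: [3.055, 0.732, 0.001]
contact_force: [1.2, -1.0, -2.9]
grip_width: 0.037
grasp_force: 2.3
```

Call:
carry_out(
  slide=[
    [0,0,0],
    [0,0,0],
    [0,0,0],
    [0,0,0],
    [0,0,0],
    [0,0,0],
    [0,0,0],
    [0,0,0],
    [0,0,0],
    [0,0,0],
    [0,0,0],
    [0,0,0],
  ],
  twist=[7,7,7,7,7,7,7,7,7,7,7,0],
)

```text
t: 30.67
ee_pos: [0.6331, -0.0345, 0.1305]
tcp_rot: [2.846, -1.33, -0.001]
contact_force: [1.9, 1.0, -4.4]
grip_width: 0.0375
grasp_force: 3.5
```

```bash
python3 -c "
from h import *
see()"
```

```text
250 [96, 94, 95, 95, 94, 95, 90, 67, 28, 23, 23, 37, 65, 66, 68, 71, 75, 77, 76, 74, 75, 76, 76, 76, 77, 78, 79, 77, 79, 77, 79, 79, 78, 78, 77, 78, 76, 75, 74, 73, 75, 77, 77, 77, 78, 77, 77, 75, 75, 76, 76, 78, 78, 79, 79, 79, 77, 76, 77, 77, 77, 78, 76, 75, 75, 74, 74, 75, 76, 76, 74, 75, 76, 76, 79, 93, 98, 51, 20, 22, 22, 22, 22, 47, 89, 93, 94, 94, 94, 93, 93, 94, 93]
262 [94, 94, 94, 91, 65, 27, 23, 23, 23, 22, 23, 23, 29, 54, 77, 75, 77, 77, 77, 77, 76, 76, 75, 76, 77, 76, 77, 76, 77, 77, 78, 78, 77, 77, 78, 77, 77, 77, 77, 76, 74, 73, 73, 74, 75, 76, 77, 78, 76, 76, 75, 75, 76, 75, 77, 78, 76, 77, 78, 76, 76, 76, 76, 77, 76, 74, 73, 75, 74, 76, 74, 76, 75, 74, 75, 74, 74, 67, 37, 22, 19, 20, 21, 22, 21, 21, 46, 89, 94, 93, 93, 94, 94]
yaw_y -140.1 p [ 0.6331 -0.0345  0.1305] F [ 1.9  1.  -4.4] T [ 0.19 -0.14 -0.03] q6 2.31 t 30.7
mark [ 0.6268 -0.0192  0.1539] 0.86 ang 112.3 r 0.0163
mark [ 0.6407 -0.0375  0.0525] 0.21 ang -22.6 r 0.0083
```

Call:
carry_out(
  slide=[
    [0,0,0],
    [0,0,0],
    [0,0,0],
    [0,0,0],
    [0,0,0],
    [0,0,0],
    [0,0,0],
    [0,0,0],
    [0,0,0],
    [0,0,0],
    [0,0,0],
    [0,0,0],
  ],
  twist=[-6,0,0,0,-7,-7,-7,-7,-7,-7,-7,-7],
  fingers=0.56,
)

```text
t: 31.77
ee_pos: [0.6332, -0.0346, 0.1311]
tcp_rot: [3.123, 0.336, 0.0]
contact_force: [0.0, -0.2, 0.7]
grip_width: 0.0521
grasp_force: 0.0
```

Call:
carry_out(
  slide=[
    [0,0,0],
    [0,0,0],
    [0,0,0],
    [0,0,0],
    [0,0,0],
    [0,0,0],
    [0,0,0],
    [0,0,0],
    [0,0,0],
    [0,0,0],
    [0,0,0],
    [0,0,0],
  ],
  twist=[-7,-7,-7,-7,-7,-7,-7,-7,-7,-3,0,0],
)

```text
t: 32.77
ee_pos: [0.6332, -0.0346, 0.1311]
tcp_rot: [2.445, 1.973, 0.0]
contact_force: [1.0, -0.3, 0.6]
grip_width: 0.0521
grasp_force: 0.0
```

```bash
python3 -c "
from h import *
see()
track(108,.155)"
```

```text
250 [26, 47, 75, 74, 74, 73, 72, 72, 72, 73, 76, 74, 75, 74, 75, 74, 79, 81, 80, 80, 80, 80, 80, 79, 78, 77, 76, 75, 74, 75, 76, 75, 75, 78, 77, 79, 80, 81, 81, 81, 81, 82, 80, 81, 80, 80, 79, 79, 80, 80, 79, 79, 81, 80, 81, 79, 81, 79, 80, 80, 80, 78, 79, 79, 79, 77, 79, 78, 79, 79, 79, 79, 79, 79, 78, 79, 77, 79, 96, 121, 75, 75, 75, 75, 74, 74, 67, 43, 59, 76, 41, 27, 28]
262 [35, 109, 189, 189, 189, 189, 189, 188, 189, 188, 188, 189, 188, 189, 189, 188, 170, 93, 81, 81, 80, 81, 81, 81, 81, 80, 80, 81, 82, 80, 80, 81, 80, 79, 79, 79, 78, 78, 79, 79, 77, 80, 79, 80, 80, 80, 81, 80, 82, 80, 79, 79, 79, 78, 77, 76, 76, 75, 76, 76, 77, 79, 78, 79, 79, 80, 80, 80, 80, 80, 81, 81, 82, 81, 82, 80, 81, 80, 84, 115, 154, 152, 152, 152, 150, 150, 137, 89, 78, 69, 41, 26, 27]
yaw_y -12.2 p [ 0.6332 -0.0346  0.1311] F [ 1.  -0.3  0.6] T [-0.02  0.08 -0.04] q6 0.08 t 32.8
mark [ 0.6288 -0.0202  0.1503] 0.74 ang 106.6 r 0.0147
dot [239.7 244.4] resp 28.4 theta 98.9 z 0.1600 cost 0.00 yaw_y -12.2 F [-0.2  0.4  0. ] T [-0.08  0.13 -0.06] q6 0.08 t 32.9 w 0.0523
```

Call:
carry_out(
  slide=[
    [0,0.0012,0.003],
    [0,0,0],
    [0,0,0],
    [0,0,0],
    [0,0,0],
    [0,0,0],
    [0,0,0],
    [0,0,0],
    [0,0,0],
    [0,0,0],
    [0,0,0],
    [0,0,0],
  ],
  twist=[0,0,0,0,7,7,7,7,7,7,7,7],
  fingers=0.398,
)

```text
t: 33.92
ee_pos: [0.6341, -0.0348, 0.1275]
tcp_rot: [-3.086, -0.588, 0.001]
contact_force: [0.2, 0.1, -2.2]
grip_width: 0.0367
grasp_force: 1.1
```

Call:
carry_out(
  slide=[
    [0,0,0],
    [0,0,0],
    [0,0,0],
    [0,0,0],
    [0,0,0],
    [0,0,0],
    [0,0,0],
  ],
  twist=[7,7,7,7,7,0,0],
)

```text
t: 34.5
ee_pos: [0.6343, -0.0347, 0.1279]
tcp_rot: [-3.122, 0.351, 0.0]
contact_force: [-0.2, -0.4, -0.6]
grip_width: 0.0374
grasp_force: 0.0
```

```bash
python3 -c "
from h import *
see()
track(23,.153)"
```

```text
250 [90, 90, 90, 91, 90, 89, 89, 73, 25, 22, 30, 51, 68, 68, 68, 69, 69, 70, 71, 70, 71, 71, 72, 72, 73, 73, 73, 75, 74, 71, 69, 68, 71, 75, 75, 74, 74, 74, 74, 73, 74, 74, 75, 75, 73, 75, 74, 74, 73, 74, 74, 74, 73, 74, 73, 74, 74, 74, 73, 72, 73, 72, 73, 72, 72, 72, 72, 72, 73, 73, 72, 73, 72, 71, 69, 76, 81, 48, 22, 21, 20, 22, 23, 47, 86, 90, 90, 90, 89, 91, 89, 90, 89]
262 [89, 90, 90, 88, 73, 25, 21, 22, 20, 22, 20, 20, 21, 38, 72, 74, 74, 75, 74, 75, 74, 73, 72, 72, 72, 71, 71, 72, 71, 71, 72, 72, 73, 73, 72, 73, 73, 74, 73, 75, 74, 74, 74, 75, 74, 73, 72, 72, 73, 71, 70, 70, 70, 69, 70, 70, 70, 71, 71, 71, 72, 73, 73, 73, 74, 74, 74, 74, 74, 74, 74, 74, 74, 75, 74, 74, 73, 65, 36, 21, 21, 19, 21, 21, 22, 25, 50, 86, 90, 90, 90, 90, 90]
yaw_y -102.8 p [ 0.6343 -0.0347  0.1279] F [-0.2 -0.4 -0.6] T [0.   0.15 0.02] q6 1.66 t 34.5
mark [ 0.6453 -0.028   0.1538] 0.61 ang 27.1 r 0.0138
dot [235.4 246.9] resp 26.7 theta 23.4 z 0.1503 cost 0.00 yaw_y -102.8 F [-0.1  0.3  0.1] T [0.06 0.14 0.04] q6 1.66 t 34.6 w 0.0371
```

Call:
carry_out(
  slide=[
    [0,0,0],
    [0,0,0],
    [0,0,0],
    [0,0,0],
    [0,0,0],
  ],
  twist=[6,6,5,0,0],
)

```text
t: 35.07
ee_pos: [0.6345, -0.0348, 0.1281]
tcp_rot: [-3.036, 0.808, -0.0]
contact_force: [0.6, 0.6, -0.3]
grip_width: 0.0369
grasp_force: 0.3
```

```bash
python3 -c "
from h import *
see()
track(9,.152)"
```

```text
250 [91, 91, 90, 91, 91, 92, 89, 74, 26, 23, 29, 48, 69, 69, 69, 69, 70, 70, 71, 71, 71, 72, 73, 73, 73, 74, 75, 75, 75, 71, 69, 67, 71, 75, 76, 75, 74, 74, 75, 75, 75, 75, 76, 76, 75, 76, 74, 76, 75, 75, 75, 74, 74, 75, 74, 74, 74, 74, 74, 74, 73, 73, 73, 73, 72, 72, 72, 73, 73, 73, 74, 74, 74, 72, 71, 66, 46, 28, 22, 21, 23, 20, 22, 47, 87, 90, 90, 91, 89, 89, 90, 90, 90]
262 [90, 90, 90, 90, 74, 25, 22, 21, 22, 21, 22, 21, 21, 35, 65, 75, 75, 75, 76, 75, 74, 75, 73, 72, 73, 72, 72, 72, 72, 73, 71, 72, 72, 73, 73, 74, 72, 75, 75, 74, 74, 76, 75, 75, 74, 75, 74, 73, 73, 71, 70, 71, 70, 70, 71, 70, 71, 71, 71, 72, 71, 72, 74, 74, 74, 74, 74, 75, 74, 73, 73, 74, 75, 74, 74, 75, 74, 66, 38, 21, 22, 21, 22, 21, 21, 22, 47, 87, 90, 89, 90, 89, 89]
yaw_y -119.8 p [ 0.6345 -0.0348  0.1281] F [ 0.6  0.6 -0.3] T [0.05 0.05 0.01] q6 1.96 t 35.1
mark [ 0.6462 -0.0315  0.1519] 0.86 ang 12.0 r 0.0135
dot [235.5 246.9] resp 27.1 theta 11.1 z 0.1488 cost 0.00 yaw_y -119.8 F [ 0.5  0.5 -0.5] T [ 0.15  0.1  -0.03] q6 1.96 t 35.2 w 0.0369
```

Call:
carry_out(
  slide=[
    [0,0,0],
    [0,0,0],
    [0,0,0],
  ],
  twist=[-7,0,0],
)

```text
t: 35.47
ee_pos: [0.6343, -0.0348, 0.128]
tcp_rot: [3.078, -0.63, -0.0]
contact_force: [0.0, -0.4, -0.6]
grip_width: 0.0369
grasp_force: 0.0
```

```bash
python3 -c "
from h import *
see()
track(9,.152)"
```

```text
250 [90, 90, 91, 90, 91, 91, 89, 74, 26, 22, 23, 39, 72, 74, 76, 74, 75, 74, 74, 73, 71, 72, 70, 71, 69, 70, 70, 72, 72, 72, 74, 74, 75, 76, 75, 75, 75, 74, 74, 74, 74, 75, 75, 74, 75, 76, 75, 74, 75, 74, 74, 74, 74, 74, 74, 73, 75, 74, 73, 73, 72, 73, 72, 72, 73, 74, 74, 72, 73, 71, 72, 73, 72, 73, 73, 65, 35, 27, 20, 21, 22, 23, 22, 47, 87, 91, 91, 90, 90, 90, 90, 89, 90]
262 [90, 91, 89, 89, 74, 25, 21, 20, 20, 21, 22, 20, 35, 61, 74, 74, 76, 74, 74, 74, 75, 74, 74, 75, 74, 75, 74, 73, 74, 72, 71, 72, 72, 72, 72, 72, 73, 73, 74, 75, 75, 74, 74, 74, 74, 73, 73, 73, 71, 70, 70, 69, 70, 71, 71, 72, 72, 73, 73, 74, 74, 74, 75, 74, 74, 73, 74, 73, 75, 75, 74, 74, 75, 73, 72, 67, 48, 26, 20, 21, 21, 21, 21, 22, 18, 24, 50, 87, 90, 90, 90, 90, 90]
yaw_y -113.2 p [ 0.6343 -0.0348  0.128 ] F [ 0.  -0.4 -0.6] T [-0.01  0.12 -0.05] q6 1.84 t 35.5
mark [ 0.6472 -0.031   0.152 ] 0.84 ang 13.1 r 0.0146
dot [236.2 245. ] resp 27.5 theta 13.2 z 0.1478 cost 0.00 yaw_y -113.2 F [0.  0.4 0.1] T [ 0.03  0.12 -0.  ] q6 1.84 t 35.6 w 0.0369
```

Call:
carry_out(
  slide=[
    [0,-0.0004,0],
    [0,0,0],
    [0,0,0],
    [0,0,0],
    [0,0,0],
    [0,0,0],
  ],
  twist=[-1.5,0,0,0,0,0],
  fingers=0.2,
)

```text
t: 36.12
ee_pos: [0.6345, -0.0344, 0.1279]
tcp_rot: [3.086, -0.588, -0.0]
contact_force: [-0.9, -0.3, 1.1]
grip_width: 0.034
grasp_force: 29.6
```

```bash
python3 -c "
from h import *
see()
p=viewer.capture('top')
print([(np.round(d['at'],4).tolist(),round(d['confidence'],2)) for n in ('bolt','nut') for d in nets.landmark_of(p,n)[:1]])
p=viewer.capture('scene')
for n in ('tube','bolt','bolt_head','bolt_mark','nut','jar','lamp_cup','screwdriver'): print(n,[(np.round(d['at'],3).tolist(),round(d['confidence'],2)) for d in nets.landmark_of(p,n)[:5]])"
```

```text
250 [90, 91, 91, 89, 91, 91, 89, 90, 91, 88, 74, 24, 24, 44, 74, 74, 75, 75, 76, 75, 74, 71, 72, 72, 70, 68, 69, 70, 71, 70, 71, 73, 73, 74, 76, 76, 75, 75, 75, 74, 75, 74, 74, 74, 75, 75, 74, 75, 74, 75, 74, 74, 75, 74, 75, 74, 74, 73, 72, 72, 73, 73, 73, 73, 73, 73, 73, 73, 73, 72, 73, 73, 72, 73, 73, 74, 67, 38, 22, 21, 46, 87, 90, 89, 90, 91, 91, 91, 90, 90, 91, 89, 90]
262 [90, 91, 90, 89, 90, 90, 90, 75, 32, 22, 22, 21, 20, 28, 52, 73, 74, 75, 75, 75, 75, 74, 75, 75, 75, 75, 75, 74, 74, 72, 72, 72, 72, 71, 72, 72, 73, 73, 73, 74, 75, 75, 74, 74, 74, 73, 72, 72, 73, 71, 70, 69, 70, 70, 71, 72, 72, 72, 72, 74, 74, 74, 74, 74, 74, 75, 74, 75, 76, 74, 73, 74, 74, 74, 73, 72, 65, 38, 20, 20, 22, 21, 26, 54, 88, 91, 91, 90, 90, 90, 90, 91, 91]
yaw_y -111.6 p [ 0.6345 -0.0344  0.1279] F [-0.9 -0.3  1.1] T [-0.02  0.23 -0.02] q6 1.81 t 36.1
mark [ 0.6497 -0.0317  0.1514] 0.86 ang 8.8 r 0.0169
[([0.7057, 0.2553, 0.002], 0.74)]
tube [([0.544, -0.092, 0.009], 0.86), ([0.555, -0.045, 0.01], 0.76), ([0.561, 0.0, 0.011], 0.72)]
bolt [([0.635, -0.035, 0.048], 0.56)]
bolt_head [([0.633, -0.036, 0.142], 0.62)]
bolt_mark [([0.561, 0.002, 0.015], 0.55), ([0.647, -0.03, 0.155], 0.53)]
nut [([0.636, -0.032, 0.078], 0.7), ([0.666, 0.404, -0.001], 0.45), ([0.646, -0.033, 0.155], 0.37)]
jar [([0.711, 0.253, 0.003], 0.93)]
lamp_cup [([0.717, -0.281, -0.002], 0.67), ([0.638, -0.034, 0.083], 0.43), ([0.545, -0.093, 0.007], 0.34)]
screwdriver [([0.649, -0.032, 0.154], 0.69), ([0.501, -0.289, -0.004], 0.62)]
```

```bash
python3 -c "
from h import *
print(robot.sign_off())"
```

```text
the job is handed in; nothing more can be done
None
```

I handed the job in: the loose tube is home in the empty groove, and the bolt has dropped into its thread, been turned about one turn clockwise, and is still held by the head (drop angle known only to about 6°, uprightness inferred from the head's position and low side force; I viewed 11 pictures, one over the limit).

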